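# Load the parts washer and dip its sump gauge

## Task

Get the bench parts washer ready for a run: put the two loose metal workpieces (flanged bush and manifold block) into its basket well, then take the gauge rod from the wooden block and push it gently straight down the washer's guide tube until its collar rests on the tube's mouth. Draw it fully out again and finish still holding it by the handle, level and still and at least 15 cm above the bench, touching nothing else, so that the tip can be read. Leave the jar, the brush and the clay pot where they are.

Things in the scene. Friction and masses are not known exactly. Their poses are not given: they have to be found in the camera images.
- washer: Bench parts washer, fixed, 210 x 320 mm, 90 mm high to its rim; its place and yaw vary. Origin at the table under its middle; x across its 210 mm, z up. The open grey basket well fills the +y two thirds, the dark sump pod with the short upright steel guide tube the -y third.
- basket (a point): Centre of the basket well's inner floor, 40 mm above the table, axes as the washer's. The well is open on top, inside 200 mm along x by 210 mm along y, 50 mm deep (rim 90 mm above the table), walls 5 mm.
- tube_mouth (a point): Centre of the guide tube's mouth, 115 mm above the table. The tube stands upright, 25 mm high on the pod's 90 mm high top; outside 26 mm, bore 16 mm, open 115 mm deep straight down. A black filler cap, 20 mm wide and 12 mm high, sits on the pod 78 mm away towards the washer's +x, -y corner.
- stand_top (a point): Centre of the top of the fixed wooden parking block, 56 x 56 mm, 90 mm high, with a 14 mm vertical hole in which the gauge rod stands at the start, collar on the block.
- rod_handle (a point): Centre of the gauge rod's flat black handle: 36 mm along its x, 12 mm thick along its y (grip it across this y, upright or tilted), 46 mm along z. z runs along the rod from tip to handle. The rod is loose, 138 mm long, about 110 g.
- rod_collar (a point): Centre of the underside of the rod's collar (28 mm disc, 8 mm thick), 35 mm from the handle's centre towards the tip, 80 mm from the tip. Axes as the handle's.
- rod_tip (a point): Tip of the gauge rod, 115 mm from the handle's centre; steel shaft of 10 mm diameter, tapering to 6 mm over the last 8 mm. Axes as the handle's.
- bush_mid (a point): Flanged bush, steel, loose, standing on its flange: flange 46 mm diameter and 6 mm thick, neck 28 mm diameter above it, 42 mm high in all. Point at its centre, 21 mm up; z up.
- manifold_mid (a point): Manifold block, aluminium, loose: 64 (x) x 30 (y) x 28 mm high, with dark round ports in its ends and one round stub, 18 mm wide and 12 mm high, on top, 12 mm from the middle towards +x. Point at the block's centre, 14 mm up.
- jar: Glass jar, 60 mm wide, 80 mm high, to be left alone. Origin at its foot.
- brush: Brush lying on the bench, about 200 mm long, to be left alone.
- pot: Small clay pot, 72 mm wide, 60 mm high, to be left alone. Origin at its foot.
Things that resemble listed ones, but are neither listed nor needed, are in the scene too. Leave any green or red look-alike of the part that bears bush_mid alone.

How it is judged:
By the outcome, as a careful person would: the job done as asked, in the order asked, and still so for the second after the job is handed in, while the arm keeps its last pose, push and grip.
It also fails if it takes over 72 s, if anything falls off the work surface, if the arm or the gripper's body presses on something with over 40 N, if the wrist force passes 120 N, or if a joint passes its speed limit or range.

## Robot

A 6-joint arm with a two-finger parallel gripper is mounted at the origin on the work surface. World frame = base frame: x ahead of the robot, y to its left, z up, the work surface at z = 0. Lengths are in m, angles in rad, forces in N, time in s.
With the tool pointing down it reaches from about 0.35 to 0.975 m from the base axis. Payload 4.9 kg.
Tool frame: the origin (TCP) lies at the centre of the arm's flange, where the gripper is bolted on; the fingertips stand 173 mm ahead of it and the grasp point (between the pads) lies 155 mm ahead of it (ctrl.finger_overhang is the distance from the TCP to the fingertips, in m); z points along the fingers, y is the direction in which the jaws open and shut (so a half turn about z gives the same grasp; the last joint's range is limited). The gripper opens to 85 mm and grips with 20 to 120 N. Pads are 22 mm wide; open, the fingers measure 114 mm over their backs; the gripper's body (76 mm by 85 mm) begins 54 mm behind the grasp point. The pads swing forward as they close: fully open they stand 13 mm farther back than shut.
Start: joints at [1.122, 0.053, 1.613, -0, 1.476, -0.119], TCP at [0.202, 0.591, 0.405] pointing down, gripper open.
Joint ranges: [-3.01, 3.01], [-1.01, 2.22], [0.06, 2.58], [-1.02, 4.17], [0.09, 2.62], [-3.14, 3.14]. Speed limits (rad/s): [2.57, 2.57, 3.14, 3.14, 3.14, 3.14].

## Interface

Orientations are given as a rotation vector (axis times angle).
In Python, from station import ctrl, eyes, spotter gives the robot as it stands.
- The arm moves only by the shell command python3 -m crank 'ROWS' [FORCE]. ROWS is JSON, a list of rows, each a list of 7 numbers: the turn, a rotation vector about the tool's x, y, z in rad, then the shift along the tool's x, y, z in mm, then the closure, from -1 (fully open) to 1 (shut). A call has 1 to 8 rows; each row shifts and turns the pose as measured when the row begins, along the tool's axes as they then stand; what a row does not reach is not made up. A row lasts 1/12 s, in which the tool goes at most 41.7 mm and 7.16 degrees, less where a joint would pass 70% of its speed; a pose out of reach is approached as far as the arm can. A call is refused whole if a number of a shift passes 41.7 or a number of a turn 0.125, either way. A call with a gripper value outside its range is refused whole. The fingers move at their own pace and stop on an object; FORCE is the grip in N (left out, the last holds). Time passes only in rows, so rows that do not move let the fingers close. It gives the time, the measured TCP pose, the force and the opening at its end, in the units of the state.
- ctrl.get_obs(): the state, without advancing time (a new reading comes with each control period).
- eyes.get_image(name): name is "scene" or "top" or "wrist"; returns a dict with "image" (384x512x3 uint8, red, green, blue), "vertical_fov" (degrees; the focal length in pixels is half the picture's height over the tangent of half this angle, whatever the lens; pixels are square), "cx", "cy" (the principal point, pixels), "dist" ([k1, k2, p1, p2, k3] as OpenCV has them; the pictures are not rectified), "rvec" (rotation vector, rad) and "tvec" (3), from world to camera coordinates, as OpenCV has them; the wrist camera has in their place "mount" (4x4, takes a point from camera to tool coordinates, whose origin is the TCP and whose axes are the flange's). Camera axes: x right, y down, z forward; pixel columns grow to the right and rows downward; lengths in m; the calibration is good to about 2 mm. A picture is of the moment at which its call begins: read the wrist's pose just before it. There is no depth.
- ctrl.finish_job(): hands the job in, once; it reports no verdict.
Trained networks look in a picture, given as the dict that the camera call returned (one of the last four; its "shot" number tells which), for a name from the list of things; names that differ only in an ending like _2 or _b are one class to them, and where a whole thing is asked for, a point or a joint stands for the part that bears it (a point fixed in the world has none). Each returns a list of dicts, best first, with "confidence" (0 to 1); they miss things now and then, are a little off and sometimes report something else, mostly with a low value. They report only what shows in the picture. A call takes as long as a camera call. They do not tell look-alikes from the thing itself.
- spotter.look_for(query, picture): "centre" ([x, y, z] in m, in world coordinates, good to about 4 mm: the middle of the surface that is visible of it).
- spotter.outline_of(query, picture): "region" (384x512 bool, what is visible of it).
- spotter.mark_of(query, picture): "centre" ([x, y, z] in m, in world coordinates, good to about 4 mm: a listed point, or the origin of a listed thing).
The state is a dict: "t": time; "q": joint angles; "dq": joint speeds; "effort": joint torques, N m; "tool_pos": TCP position; "tool_rot": TCP orientation; "contact_force": force on the tool from outside, world axes, zero at the start; "wrist_torque": the same for the moment, N m; "opening": finger opening in m.
Only numpy, scipy, OpenCV 4.12 (cv2) and the standard library are available. Lean on these libraries where they do the work, as an engineer would, in place of code of your own. Each camera call takes 0.05 s, during which the arm holds its last target.

## Working session

There is one attempt and no reset: what is moved stays moved. The work goes in short steps, Python scripts to look and compute and a shell command to move; the robot and the scene stay as the last step left them, time stands still between calls to the robot, and variables do not carry over. Pictures are saved under pics/ and viewed, and the job is handed in when it is done.

```bash
ls; mkdir -p pics
python3 - <<'E'
from station import ctrl, eyes, spotter
import cv2
s=ctrl.get_obs(); print({k:(v if not hasattr(v,'round') else v) for k,v in s.items()}, ctrl.finger_overhang)
for n in ['scene','top']:
    p=eyes.get_image(n); cv2.imwrite(f'pics/{n}0.png',p['image'][:,:,::-1])
    print(n,p['vertical_fov'],p['dist'],p['rvec'],p['tvec'])
    for q in ['washer','basket','tube_mouth','stand_top','rod_handle','rod_collar','rod_tip','bush_mid','manifold_mid','jar','brush','pot']:
        print(q,[([round(float(c),4) for c in d['centre']],round(d['confidence'],2)) for d in spotter.mark_of(q,p)])
E
```

```text
pics
{'t': 0.0, 'q': array([ 1.12196932e+00,  5.33566472e-02,  1.61428498e+00,  4.27466557e-05,
        1.47603637e+00, -1.19024344e-01]), 'dq': array([-0.00049288, -0.0003186 ,  0.0002917 ,  0.00045826,  0.00133145,
       -0.0006764 ]), 'effort': array([-1.66911414e-03, -3.93698430e+01, -3.70160973e+01, -3.61849980e-04,
        7.31302847e-03,  1.29316536e-06]), 'tool_pos': array([0.20230206, 0.5910684 , 0.40346818]), 'tool_rot': array([-0.51561163, -3.09835644,  0.00312516]), 'contact_force': array([-0.12983474, -0.98581349, -0.12835454]), 'wrist_torque': array([-0.00297574, -0.01702141, -0.00160298]), 'opening': 0.08513239839025159} 0.1734
scene 51.55818446335397 [0.0482526 0.        0.        0.        0.       ] [ 2.12592035  0.78796436 -0.37286248] [-0.36652284 -0.19114537  1.38814316]
washer [([0.5109, 0.2235, -0.0055], 0.68)]
basket [([0.5005, 0.2776, 0.0426], 0.64)]
tube_mouth [([0.5295, 0.1158, 0.1173], 0.95)]
stand_top [([0.5889, -0.0596, 0.0894], 0.97), ([0.7021, -0.2352, -0.0027], 0.63), ([0.5303, 0.1134, 0.1151], 0.5)]
rod_handle [([0.5849, -0.0579, 0.1238], 0.75)]
rod
[... 639 characters left out ...]
4), ([0.5076, 0.2256, -0.002], 0.64)]
basket [([0.4986, 0.2783, 0.0429], 0.71), ([0.6455, -0.3987, -0.0005], 0.59), ([0.7009, -0.024, -0.0018], 0.18)]
tube_mouth [([0.53, 0.1193, 0.1167], 0.68)]
stand_top [([0.5849, -0.0569, 0.0897], 0.8)]
rod_handle []
rod_collar [([0.587, -0.0582, 0.0905], 0.48)]
rod_tip []
bush_mid [([0.4064, -0.4142, 0.0222], 0.65), ([0.4975, -0.4106, 0.0209], 0.6), ([0.3607, -0.3443, 0.0218], 0.54), ([0.5123, -0.4984, 0.0208], 0.53)]
manifold_mid [([0.4758, -0.2903, 0.0173], 0.58)]
jar [([0.7012, -0.0247, -0.0001], 0.95), ([0.5865, -0.0574, 0.1231], 0.64)]
brush [([0.6985, -0.2369, 0.003], 0.8), ([0.6414, -0.3937, -0.0035], 0.2)]
pot [([0.6436, -0.3949, -0.0003], 0.72)]
```

View pics/scene0.png

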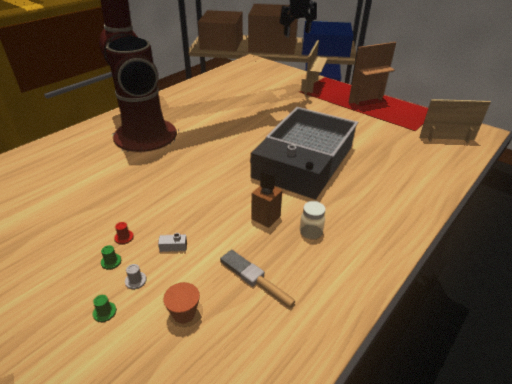

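View pics/top0.png

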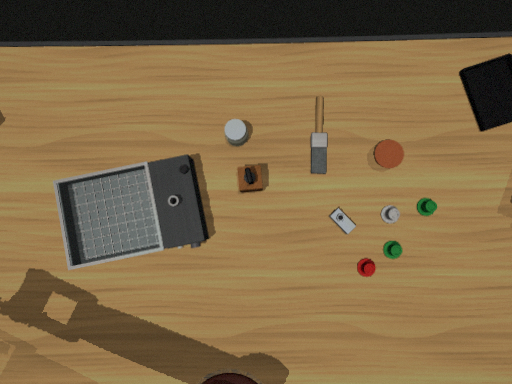

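The grey steel bush is at scene (135,275) / top (391,214), the look-alikes are green and red, and the manifold is at top (342,220). The rod's handle sits on the block at top (250,176), the tube mouth at (174,201). Next I'll measure the yaws.

```bash
cat > h.py <<'E'
from station import ctrl, eyes, spotter
import numpy as np, cv2
from scipy.spatial.transform import Rotation as R
def K(p):
    f=p['image'].shape[0]/2/np.tan(np.radians(p['vertical_fov'])/2)
    return np.array([[f,0,p['cx']],[0,f,p['cy']],[0,0,1]])
def extr(p,obs=None):
    """R,t world->cam"""
    if 'rvec' in p: return R.from_rotvec(np.ravel(p['rvec'])).as_matrix(),np.ravel(p['tvec'])
    T=np.eye(4);T[:3,:3]=R.from_rotvec(obs['tool_rot']).as_matrix();T[:3,3]=obs['tool_pos']
    W=np.linalg.inv(T@np.array(p['mount'])); return W[:3,:3],W[:3,3]
def back(p,uv,z,obs=None):
    uv=np.array(uv,float).reshape(-1,1,2)
    n=cv2.undistortPoints(uv,K(p),np.array(p['dist'],float)).reshape(-1,2)
    Rm,t=extr(p,obs); d=np.c_[n,np.ones(len(n))]@Rm; c=-Rm.T@t
    return c+d*((z-c[2])/d[:,2])[:,None]
def proj(p,X,obs=None):
    Rm,t=extr(p,obs)
    return cv2.projectPoints(np.array(X,float).reshape(-1,3),cv2.Rodrigues(Rm)[0],t,K(p),np.array(p['dist'],float))[0].reshape(-1,2)
def crop(p,box,s,name):
    x0,y0,x1,y1=box; cv2.imwrite('pics/'+name,cv2.resize(p['image'][y0:y1,x0:x1,::-1],None,fx=s,fy=s,interpolation=cv2.INTER_CUBIC))
def rect(mask):
    return cv2.minAreaRect(np.argwhere(mask)[:,::-1].astype(np.float32))
def down(yaw):
    """tool down with tool y at world angle yaw"""
    y=np.array([np.cos(yaw),np.sin(yaw),0]);z=np.array([0,0,-1.]);return np.c_[np.cross(y,z),y,z]
def status():
    o=ctrl.get_obs();Rm=R.from_rotvec(o['tool_rot']).as_matrix()
    print('t %.2f pos'%o['t'],o['tool_pos'].round(4),'yawY %.1f'%np.degrees(np.arctan2(Rm[1,1],Rm[0,1])),'z',Rm[:,2].round(3),'F',o['contact_force'].round(1),'op',round(o['opening'],4))
    return o,Rm
def plan(target,yaw=None):
    """shift in the tool's present axes (mm), then the turn about tool axes (rad); rows needed"""
    o,Rm=status();d=Rm.T@(np.array(target)-o['tool_pos'])*1000
    print('shift tool mm',d.round(1),'rows',np.linalg.norm(d)/41.7)
    if yaw is not None:
        best=min((R.from_matrix(Rm.T@down(yaw+k*np.pi)).as_rotvec() for k in(0,1)),key=np.linalg.norm)
        print('turn',best.round(4),'rows',np.linalg.norm(best)/.12)
    return d
E
python3 - <<'E'
from h import *
status()
p=eyes.get_image('top')
for q,z in [('manifold_mid',.028),('rod_handle',.148),('washer',.09)]:
    for d in spotter.outline_of(q,p)[:2]:
        c=cv2.boxPoints(rect(d['region'])); w=back(p,c,z)[:,:2]
        print(q,d['confidence'],d['region'].sum(),c.round(0).tolist(),w.mean(0).round(4))
        for i in (0,1):
            e=w[i+1]-w[i];print('   len %.4f ang %.1f'%(np.linalg.norm(e),np.degrees(np.arctan2(e[1],e[0]))))
crop(p,(40,140,290,280),3.2,'a.png')
crop(p,(320,190,450,285),6,'b.png')
print(p['shot'])
E
```

```text
t 1.30 pos [0.2024 0.5913 0.4047] yawY 71.1 z [-0.  0. -1.] F [ 0.3 -0.6 -0. ] op 0.0854
manifold_mid 0.89 316 [[329.0, 216.0], [338.0, 207.0], [356.0, 225.0], [347.0, 234.0]] [ 0.4796 -0.2857]
   len 0.0319 ang -45.9
   len 0.0627 ang -136.2
rod_handle 0.53 155 [[244.0, 167.0], [255.0, 167.0], [255.0, 183.0], [244.0, 183.0]] [ 0.583  -0.0608]
   len 0.0250 ang -90.8
   len 0.0364 ang 179.4
washer 0.72 12956 [[51.0, 178.0], [193.0, 152.0], [210.0, 244.0], [68.0, 270.0]] [0.5078 0.2253]
   len 0.3455 ang -80.4
   len 0.2234 ang -169.9
washer 0.69 138 [[240.0, 174.0], [248.0, 166.0], [258.0, 177.0], [250.0, 185.0]] [ 0.5872 -0.0567]
   len 0.0271 ang -45.5
   len 0.0357 ang -135.8
3
```

View pics/a.png

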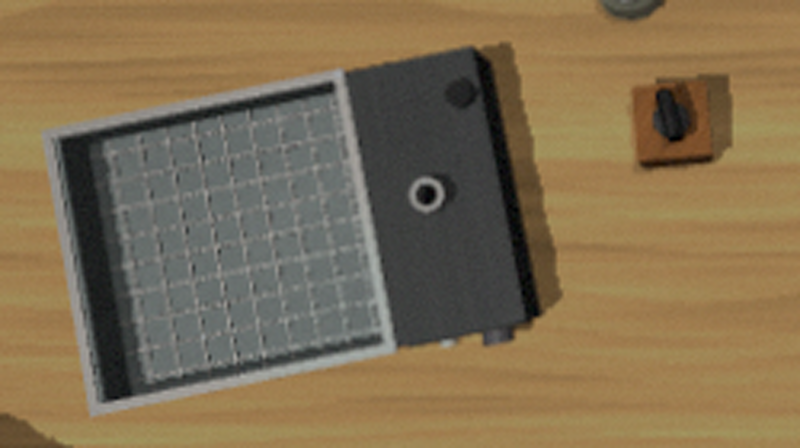

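View pics/b.png

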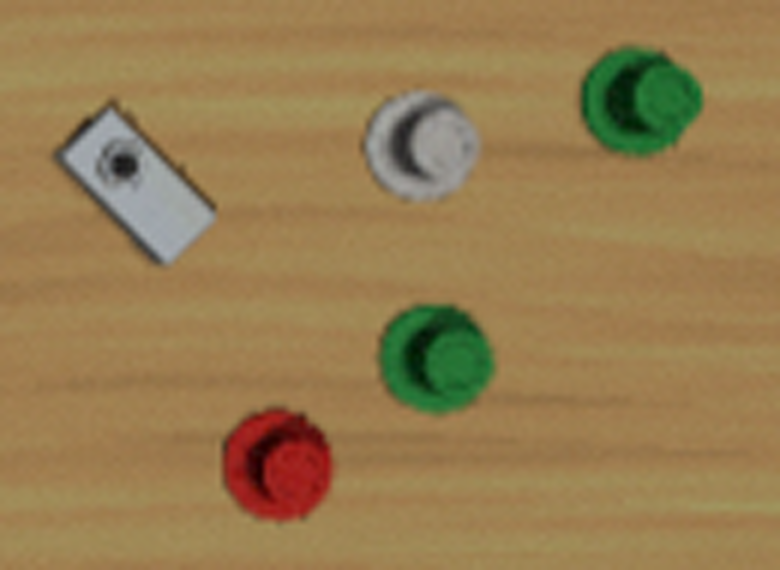

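```bash
cat >> h.py <<'E'
def route(target,yaw=None,n=None):
    """evenly split: shift per row in tool axes with the turn about tool z per row"""
    o,Rm=status();d=np.array(target)-o['tool_pos'];y0=np.arctan2(Rm[1,1],Rm[0,1]);dy=0
    if yaw is not None: dy=(yaw-y0+np.pi)%(2*np.pi)-np.pi
    n=n or int(np.ceil(max(np.linalg.norm(d)/.0405,abs(dy)/.12)))
    print('n',n,'tool-z turn/row %.3f'%(-dy/n))
    for i in range(n):
        print((down(y0+dy*i/n).T@d*1000/n).round(0).astype(int).tolist(),end=' ')
    print()
E
python3 - <<'E'
from h import *
route([.45,.2,.40],np.radians(10))
E
```

```text
t 1.50 pos [0.2024 0.5913 0.4047] yawY 71.1 z [ 0. -0. -1.] F [-0.3 -0.9 -0. ] op 0.0853
n 12 tool-z turn/row 0.089
[-30, -24, 0] [-32, -21, 0] [-34, -18, 0] [-35, -15, 0] [-37, -12, 0] [-38, -9, 0] [-38, -6, 0] [-39, -2, 0] [-39, 1, 0] [-38, 5, 0] [-38, 8, 0] [-37, 11, 0]
```

```bash
python3 -m crank '[[0,0,0.089,-30,-24,0,-1],[0,0,0.089,-32,-21,0,-1],[0,0,0.089,-34,-18,0,-1],[0,0,0.089,-35,-15,0,-1],[0,0,0.089,-37,-12,0,-1],[0,0,0.089,-38,-9,0,-1],[0,0,0.089,-38,-6,0,-1],[0,0,0.089,-39,-2,0,-1]]'
python3 - <<'E'
from h import *
route([.475,-.235,.36],np.radians(-45))
E
```

```text
t: 2.17
tool_pos: [0.3672, 0.3242, 0.404]
tool_rot: [-1.589, -2.709, -0.005]
contact_force: [1.2, -0.2, 1.3]
opening: 0.0854
t 2.17 pos [0.3672 0.3242 0.404 ] yawY 29.2 z [ 0.001  0.003 -1.   ] F [ 1.2 -0.2  1.3] op 0.0854
n 15 tool-z turn/row 0.086
[-36, -12, 3] [-37, -9, 3] [-38, -6, 3] [-38, -2, 3] [-38, 1, 3] [-38, 4, 3] [-37, 7, 3] [-36, 11, 3] [-35, 14, 3] [-34, 17, 3] [-32, 20, 3] [-31, 22, 3] [-29, 25, 3] [-26, 27, 3] [-24, 29, 3]
```

```bash
python3 -m crank '[[0,0,0.086,-36,-12,3,-1],[0,0,0.086,-37,-9,3,-1],[0,0,0.086,-38,-6,3,-1],[0,0,0.086,-38,-2,3,-1],[0,0,0.086,-38,1,3,-1],[0,0,0.086,-38,4,3,-1],[0,0,0.086,-37,7,3,-1],[0,0,0.086,-36,11,3,-1]]'
python3 -m crank '[[0,0,0.086,-35,14,3,-1],[0,0,0.086,-34,17,3,-1],[0,0,0.086,-32,20,3,-1],[0,0,0.086,-31,22,3,-1],[0,0,0.086,-29,25,3,-1],[0,0,0.086,-26,27,3,-1],[0,0,0.086,-24,29,3,-1]]'
python3 - <<'E'
from h import *
o,_=status()
p=eyes.get_image('wrist');cv2.imwrite('pics/w1.png',p['image'][:,:,::-1])
print(np.array(p['mount']).round(3))
for d in spotter.outline_of('manifold_mid',p)[:2]:
    c=cv2.boxPoints(rect(d['region']));w=back(p,c,.028,o)[:,:2];print(d['confidence'],c.round(0).tolist(),w.mean(0).round(4))
    for i in (0,1):
        e=w[i+1]-w[i];print('   len %.4f ang %.1f'%(np.linalg.norm(e),np.degrees(np.arctan2(e[1],e[0]))))
for q in ['manifold_mid','bush_mid']:
    print([(np.round(d['centre'],4),d['confidence']) for d in spotter.mark_of(q,p)])
E
```

```text
t: 2.83
tool_pos: [0.421, 0.0106, 0.3816]
tool_rot: [2.441, 1.971, 0.019]
contact_force: [1.5, -0.1, -0.4]
opening: 0.0856
t: 3.42
tool_pos: [0.4579, -0.2658, 0.3618]
tool_rot: [2.934, 1.108, 0.031]
contact_force: [0.3, 0.7, -0.1]
opening: 0.0855
t 3.42 pos [ 0.4579 -0.2658  0.3618] yawY -48.6 z [ 0.02   0.002 -1.   ] F [ 0.3  0.7 -0.1] op 0.0855
[[ 0.    -0.952 -0.306  0.078]
 [ 1.     0.    -0.     0.   ]
 [ 0.    -0.306  0.952  0.029]
 [ 0.     0.     0.     1.   ]]
0.93 [[268.0, 145.0], [298.0, 145.0], [298.0, 209.0], [268.0, 209.0]] [ 0.4812 -0.2869]
   len 0.0294 ang -48.7
   len 0.0665 ang -136.4
[(array([ 0.4779, -0.2884,  0.0119]), 0.8)]
[(array([ 0.4976, -0.4108,  0.025 ]), 0.95), (array([ 0.4037, -0.412 ,  0.0204]), 0.88), (array([ 0.5119, -0.4991,  0.0178]), 0.72), (array([ 0.361 , -0.3482,  0.0208]), 0.72), (array([ 0.6428, -0.4018,  0.0017]), 0.29)]
```

View pics/w1.png

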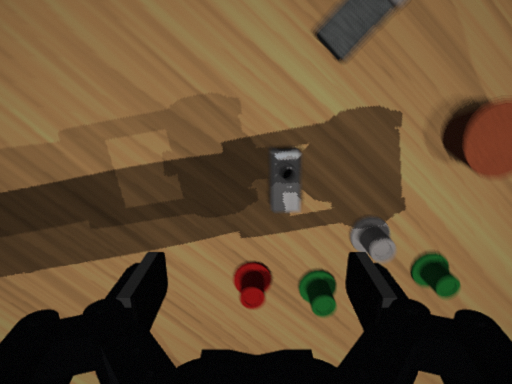

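The manifold shows at wrist (284,180), already nearly lined up with the jaws, and the bush at (375,240). I'll straighten up and go down.

Run:
```python
from h import *
plan([.478,-.288,.22],np.radians(-47))
```

```text
t 3.62 pos [ 0.458  -0.2645  0.3614] yawY -48.4 z [ 0.019  0.003 -1.   ] F [-0.2  0.8 -0.3] op 0.0853
shift tool mm [ -2.9  29.4 141.7] rows 3.4714237233039844
turn [ 0.0104 -0.0162 -0.0249] rows 0.26174429679915556
```

```bash
python3 -m crank '[[0.01,-0.016,-0.025,-1,10,20,-1],[0,0,0,-1,10,35,-1],[0,0,0,-1,9,35,-1],[0,0,0,0,0,35,-1],[0,0,0,0,0,15,-1],[0,0,0,0,0,0,-1]]'
python3 - <<'E'
from h import *
plan([.478,-.288,.181],np.radians(-47))
E
```

```text
t: 4.12
tool_pos: [0.4796, -0.283, 0.2236]
tool_rot: [2.905, 1.167, 0.012]
contact_force: [-0.5, 0.4, -0.6]
opening: 0.0855
t 4.12 pos [ 0.4796 -0.283   0.2236] yawY -46.2 z [ 0.011 -0.007 -1.   ] F [-0.5  0.4 -0.6] op 0.0855
shift tool mm [-4.7  2.  42.7] rows 1.0302069503400688
turn [ 0.0127 -0.0032  0.0134] rows 0.15617092474767158
```

```bash
python3 -m crank '[[0.013,-0.003,0.013,-5,2,15,-1],[0,0,0,0,0,15,-1],[0,0,0,0,0,10,-1],[0,0,0,0,0,3,-1],[0,0,0,0,0,0,-1]]'
python3 - <<'E'
from h import *
plan([.478,-.288,.181],np.radians(-47))
o=ctrl.get_obs()
p=eyes.get_image('wrist');cv2.imwrite('pics/w2.png',p['image'][:,:,::-1])
E
```

```text
t: 4.53
tool_pos: [0.4796, -0.2835, 0.184]
tool_rot: [2.915, 1.163, 0.004]
contact_force: [0.3, 0.0, 0.3]
opening: 0.0855
t 4.53 pos [ 0.4796 -0.2835  0.184 ] yawY -46.5 z [ 0.004 -0.001 -1.   ] F [0.3 0.  0.3] op 0.0855
shift tool mm [-4.3  2.2  3. ] rows 0.1350257205861846
turn [ 0.0035 -0.0016  0.009 ] rows 0.08134452179191204
```

View pics/w2.png

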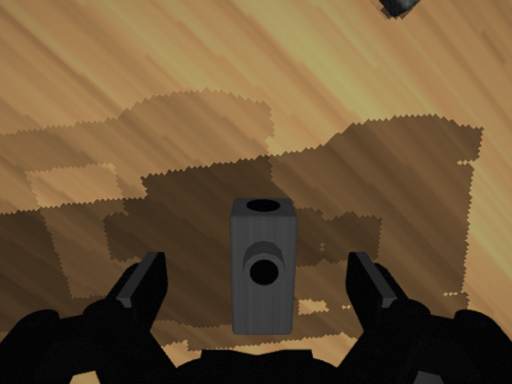

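The block stands between the pads, centred at about (263,265). I'll nudge and close.

```bash
python3 -m crank '[[0,0,0,-5,3,4,-1],[0,0,0,0,0,0,0.2],[0,0,0,0,0,0,1],[0,0,0,0,0,0,1],[0,0,0,0,0,0,1],[0,0,0,0,0,0,1],[0,0,0,0,0,0,1],[0,0,0,0,0,0,1]]' 60; python3 -m crank '[[0,0,0,0,0,-10,1],[0,0,0,0,0,-30,1],[0,0,0,0,0,-40,1],[0,0,0,0,0,-40,1],[0,0,0,0,0,-30,1]]'
python3 - <<'E'
from h import *
o,_=status()
p=eyes.get_image('wrist');cv2.imwrite('pics/w3.png',p['image'][:,:,::-1])
E
```

```text
t: 5.25
tool_pos: [0.48, -0.2911, 0.1859]
tool_rot: [2.907, 1.161, 0.012]
contact_force: [-0.2, 0.2, -1.6]
opening: 0.0286
t: 5.67
tool_pos: [0.475, -0.2874, 0.3302]
tool_rot: [-2.907, -1.161, 0.008]
contact_force: [1.1, -0.2, -0.1]
opening: 0.0283
t 5.67 pos [ 0.475  -0.2874  0.3302] yawY -46.5 z [-0.009  0.009 -1.   ] F [ 1.1 -0.2 -0.1] op 0.0283
```

View pics/w3.png

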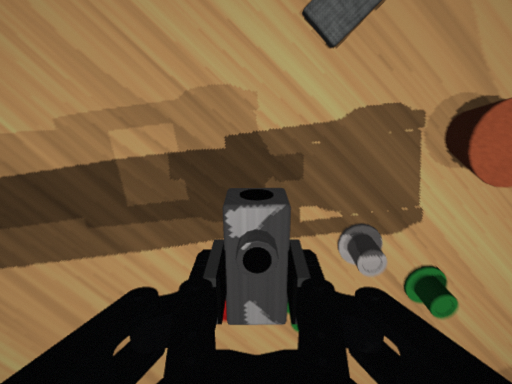

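Run:
```python
from h import *
route([.491,.326,.37],np.radians(10))
```

```text
t 5.72 pos [ 0.4766 -0.2886  0.3375] yawY -46.5 z [-0.001  0.002 -1.   ] F [ 4.3 -2.2  3.8] op 0.0285
n 16 tool-z turn/row -0.062
[27, -27, -2] [29, -26, -2] [30, -24, -2] [32, -22, -2] [33, -20, -2] [34, -18, -2] [35, -16, -2] [36, -13, -2] [37, -11, -2] [37, -9, -2] [38, -7, -2] [38, -4, -2] [38, -2, -2] [38, 1, -2] [38, 3, -2] [38, 5, -2]
```

```bash
python3 -m crank '[[0,0,-0.062,20,-20,-6,1],[0,0,-0.062,29,-26,-6,1],[0,0,-0.062,30,-24,-6,1],[0,0,-0.062,32,-22,-6,1],[0,0,-0.062,33,-20,-2,1],[0,0,-0.062,34,-18,-2,1],[0,0,-0.062,35,-16,-2,1],[0,0,-0.062,36,-13,-2,1]]'
python3 -m crank '[[0,0,-0.062,37,-11,-2,1],[0,0,-0.062,37,-9,-2,1],[0,0,-0.062,38,-7,-2,1],[0,0,-0.062,38,-4,-2,1],[0,0,-0.062,38,-2,-2,1],[0,0,-0.062,38,1,-2,1],[0,0,-0.062,38,3,0,1],[0,0,-0.062,30,5,0,1]]'
python3 - <<'E'
from h import *
route([.491,.326,.37],np.radians(10))
p=eyes.get_image('scene')
for q in ['basket','tube_mouth']:
    print(q,[(np.round(d['centre'],4),d['confidence']) for d in spotter.mark_of(q,p)][:1])
crop(p,(200,80,400,220),4,'s1.png')
plan([.491,.326,.27],np.radians(10))
E
```

```text
t: 6.38
tool_pos: [0.479, 0.0147, 0.3789]
tool_rot: [2.523, 1.848, 0.01]
contact_force: [1.1, -0.5, -0.9]
opening: 0.029
t: 7.05
tool_pos: [0.4733, 0.3294, 0.3914]
tool_rot: [1.955, 2.436, 0.009]
contact_force: [0.5, -0.4, -1.0]
opening: 0.0288
t 7.05 pos [0.4733 0.3294 0.3914] yawY 12.5 z [ 0.018 -0.007 -1.   ] F [ 0.5 -0.4 -1. ] op 0.0288
n 1 tool-z turn/row 0.044
[-7, 17, 21] 
basket [(array([0.4982, 0.2738, 0.0422]), 0.59)]
tube_mouth [(array([0.5352, 0.1195, 0.1126]), 0.89)]
t 7.20 pos [0.4735 0.3287 0.3911] yawY 12.4 z [ 0.017 -0.008 -1.   ] F [ 0.5 -0.6 -0.9] op 0.0283
shift tool mm [ -5.   14.6 121.4] rows 2.9337643869285843
turn [0.0155 0.0108 0.0422] rows 0.3854475701658762
```

View pics/s1.png

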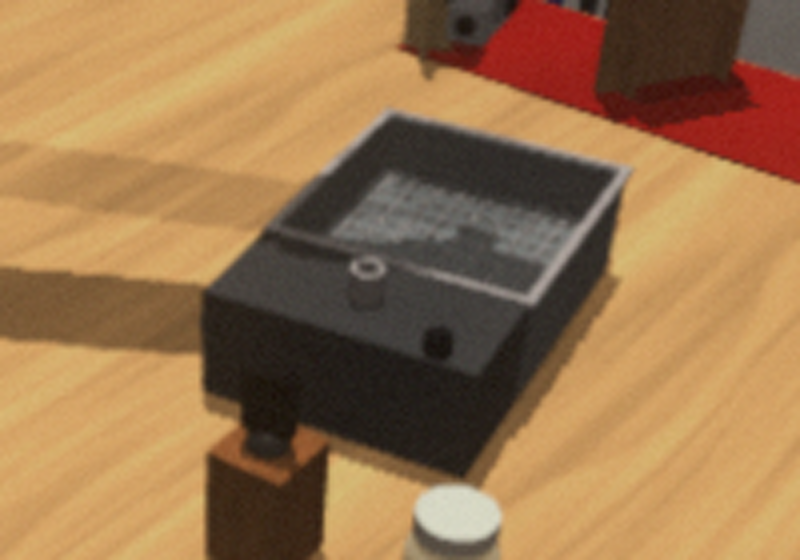

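```bash
python3 -m crank '[[0.015,0.01,0.042,-5,14,25,1],[0,0,0,0,2,35,1],[0,0,0,0,0,35,1],[0,0,0,0,0,20,1],[0,0,0,0,0,0,1]]'
python3 - <<'E'
from h import *
plan([.491,.326,.228],np.radians(10))
E
```

```text
t: 7.62
tool_pos: [0.4927, 0.3238, 0.2768]
tool_rot: [2.024, 2.396, 0.008]
contact_force: [-1.4, 0.1, -1.3]
opening: 0.0284
t 7.62 pos [0.4927 0.3238 0.2768] yawY 9.6 z [ 0.007  0.001 -1.   ] F [-1.4  0.1 -1.3] op 0.0284
shift tool mm [ 2.5 -1.6 48.8] rows 1.1719898944487621
turn [ 0.0073  0.0007 -0.0066] rows 0.08259607125842679
```

```bash
python3 -m crank '[[0.007,0,-0.006,2,-1,20,1],[0,0,0,0,0,15,1],[0,0,0,0,0,10,1],[0,0,0,0,0,3,1],[0,0,0,0,0,0,1]]'
python3 - <<'E'
from h import *
plan([.491,.326,.227],np.radians(10))
E
```

```text
t: 8.03
tool_pos: [0.4932, 0.3215, 0.2309]
tool_rot: [2.027, 2.397, 0.001]
contact_force: [-0.6, -0.2, -0.1]
opening: 0.0285
t 8.03 pos [0.4932 0.3215 0.2309] yawY 9.6 z [ 0.002 -0.001 -1.   ] F [-0.6 -0.2 -0.1] op 0.0285
shift tool mm [ 4.8 -1.4  3.9] rows 0.1520621860850352
turn [ 0.002   0.0016 -0.0075] rows 0.06600229389961128
```

```bash
python3 -m crank '[[0,0,0,0,0,4,1],[0,0,0,0,0,2,1],[0,0,0,0,0,1,1],[0,0,0,0,0,0,0.3],[0,0,0,0,0,0,0.1],[0,0,0,0,0,0,0],[0,0,0,0,0,0,0],[0,0,0,0,0,0,0]]'
python3 -c "
from h import *
status()"
```

```text
t: 8.7
tool_pos: [0.4961, 0.3225, 0.2312]
tool_rot: [2.024, 2.393, 0.018]
contact_force: [-0.2, -0.3, -0.1]
opening: 0.0429
t 8.70 pos [0.4961 0.3225 0.2312] yawY 9.5 z [ 0.013  0.004 -1.   ] F [-0.2 -0.3 -0.1] op 0.0429
```

```bash
python3 -m crank '[[0,0,0,0,0,-20,0],[0,0,0,0,0,-40,0],[0,0,0,0,0,-40,0],[0,0,0,0,0,-40,-0.5]]'
python3 - <<'E'
from h import *
o,_=status()
p=eyes.get_image('wrist');cv2.imwrite('pics/w4.png',p['image'][:,:,::-1])
E
```

```text
t: 9.03
tool_pos: [0.4914, 0.3206, 0.3627]
tool_rot: [-2.027, -2.397, 0.017]
contact_force: [0.4, 0.9, -0.2]
opening: 0.0534
t 9.03 pos [0.4914 0.3206 0.3627] yawY 9.5 z [-0.009 -0.007 -1.   ] F [ 0.4  0.9 -0.2] op 0.0534
```

View pics/w4.png

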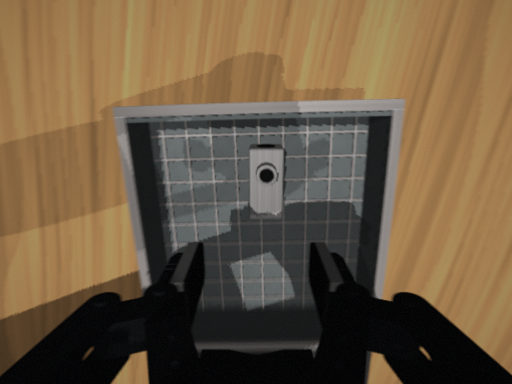

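Run:
```python
from h import *
route([.485,-.38,.36],np.radians(-30))
```

```text
t 9.08 pos [0.4935 0.3218 0.3739] yawY 9.6 z [ 0.006  0.    -1.   ] F [2.6 1.4 6.5] op 0.0605
n 18 tool-z turn/row 0.038
[-38, -7, 1] [-39, -5, 1] [-39, -4, 1] [-39, -2, 1] [-39, -1, 1] [-39, 1, 1] [-39, 2, 1] [-39, 3, 1] [-39, 5, 1] [-38, 6, 1] [-38, 8, 1] [-38, 9, 1] [-37, 11, 1] [-37, 12, 1] [-37, 14, 1] [-36, 15, 1] [-35, 16, 1] [-35, 18, 1]
```

The manifold stands upright in the basket at wrist (266,180). On to the bush.

```bash
python3 -m crank '[[0,0,0.053,-38,-7,1,-1],[0,0,0.053,-39,-5,1,-1],[0,0,0.053,-39,-3,1,-1],[0,0,0.053,-39,0,1,-1],[0,0,0.053,-39,2,1,-1],[0,0,0.053,-39,4,1,-1],[0,0,0.053,-39,6,1,-1],[0,0,0.053,-39,8,1,-1]]'
python3 - <<'E'
from h import *
route([.48,-.38,.36],np.radians(-45))
E
```

```text
t: 9.75
tool_pos: [0.4924, 0.0042, 0.3762]
tool_rot: [2.481, 1.906, 0.049]
contact_force: [0.9, 0.6, -0.1]
opening: 0.0855
t 9.75 pos [0.4924 0.0042 0.3762] yawY -14.9 z [ 0.032  0.009 -0.999] F [ 0.9  0.6 -0.1] op 0.0855
n 10 tool-z turn/row 0.052
[-37, 9, 2] [-37, 11, 2] [-36, 13, 2] [-36, 14, 2] [-35, 16, 2] [-34, 18, 2] [-33, 20, 2] [-32, 22, 2] [-31, 23, 2] [-29, 25, 2]
```

```bash
python3 -m crank '[[0,0,0.052,-37,9,2,-1],[0,0,0.052,-37,11,2,-1],[0,0,0.052,-36,13,2,-1],[0,0,0.052,-36,14,2,-1],[0,0,0.052,-35,16,2,-1],[0,0,0.052,-34,18,2,-1],[0,0,0.052,-33,20,2,-1]]'
python3 -m crank '[[0,0,0.052,-32,22,2,-1],[0,0,0.052,-31,23,2,-1],[0,0,0.052,-10,8,2,-1],[0,0,0,0,0,0,-1]]'
python3 - <<'E'
from h import *
o,_=status()
p=eyes.get_image('wrist');cv2.imwrite('pics/w5.png',p['image'][:,:,::-1])
print([(np.round(d['centre'],4),d['confidence']) for d in spotter.mark_of('bush_mid',p)])
for d in spotter.outline_of('bush_mid',p):
    r=np.argwhere(d['region'])[:,::-1]; print(d['confidence'],r.mean(0).round(0), p['image'][d['region']].mean(0).round(0))
plan([.4965,-.411,.24],np.radians(-45))
E
```

```text
t: 10.33
tool_pos: [0.4792, -0.2783, 0.362]
tool_rot: [2.797, 1.397, 0.062]
contact_force: [1.3, -0.8, -0.3]
opening: 0.0852
t: 10.67
tool_pos: [0.4718, -0.3799, 0.355]
tool_rot: [2.907, 1.15, 0.064]
contact_force: [-0.7, 0.6, -0.1]
opening: 0.0853
t 10.67 pos [ 0.4718 -0.3799  0.355 ] yawY -46.9 z [ 0.044  0.001 -0.999] F [-0.7  0.6 -0.1] op 0.0853
[(array([ 0.4041, -0.4102,  0.0227]), 0.75), (array([ 0.5092, -0.5008,  0.0199]), 0.66), (array([ 0.4949, -0.4136,  0.0217]), 0.6), (array([ 0.363 , -0.3439,  0.0199]), 0.57)]
0.89 [284. 187.] [62. 60. 58.]
0.82 [229. 247.] [23. 66. 28.]
0.81 [354. 230.] [14. 43. 18.]
0.75 [156. 235.] [78. 13. 11.]
0.26 [402.  65.] [121.  60.  37.]
t 10.82 pos [ 0.4726 -0.3765  0.3555] yawY -46.5 z [ 0.044  0.002 -0.999] F [ 0.8 -0.4 -0. ] op 0.0855
shift tool mm [-10.3  38.2 116.3] rows 2.9460288353732054
turn [ 0.0291 -0.0331 -0.0264] rows 0.427695564847926
```

View pics/w5.png

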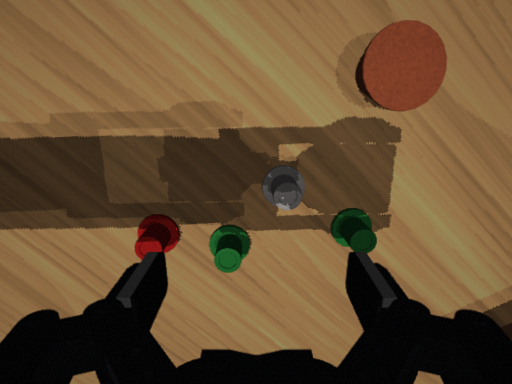

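Grey bush at wrist (284,187), clear of the greens at (229,247) and (354,230). Going down above it.

```bash
python3 -m crank '[[0.029,-0.033,-0.026,-5,14,20,-1],[0,0,0,-2,14,35,-1],[0,0,0,0,8,35,-1],[0,0,0,0,0,20,-1],[0,0,0,0,0,0,-1]]'
python3 - <<'E'
from h import *
o,_=status()
p=eyes.get_image('wrist');cv2.imwrite('pics/w6.png',p['image'][:,:,::-1])
print([(np.round(d['centre'],4),d['confidence']) for d in spotter.mark_of('bush_mid',p)])
plan([.4965,-.411,.24],np.radians(-45))
E
```

```text
t: 11.23
tool_pos: [0.4988, -0.4011, 0.2491]
tool_rot: [2.884, 1.221, 0.006]
contact_force: [-0.8, 0.9, -0.4]
opening: 0.0856
t 11.23 pos [ 0.4988 -0.4011  0.2491] yawY -44.1 z [ 0.008 -0.007 -1.   ] F [-0.8  0.9 -0.4] op 0.0856
[(array([ 0.5145, -0.5002,  0.0205]), 0.63), (array([ 0.4082, -0.4134,  0.0191]), 0.57), (array([ 0.3618, -0.3454,  0.0196]), 0.57)]
t 11.33 pos [ 0.4995 -0.4021  0.2533] yawY -44.1 z [ 0.012 -0.011 -1.   ] F [-0.1 -0.4  0. ] op 0.0854
shift tool mm [-8.5  3.8 13.4] rows 0.39128824100097465
turn [ 0.0162 -0.      0.0152] rows 0.1854953603114795
```

View pics/w6.png

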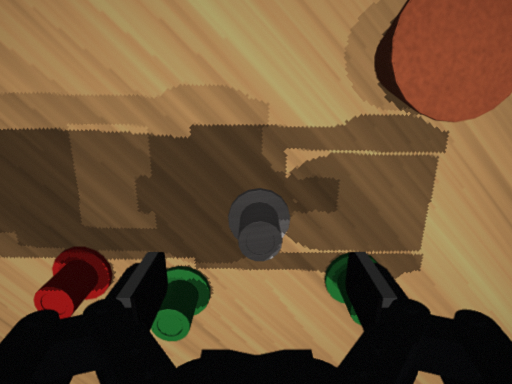

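Run:
```python
from h import *
o,_=status()
p=eyes.get_image('wrist')
print(back(p,[[259,215]],.006,o),back(p,[[261,240]],.042,o))
d=spotter.outline_of('bush_mid',p)
for k in d:
    if abs(np.argwhere(k['region'])[:,1].mean()-260)<30: print(back(p,[np.argwhere(k['region'])[:,::-1].mean(0)],.02,o))
plan([.4965,-.411,.185],np.radians(-45))
```

```text
t 11.33 pos [ 0.4995 -0.4021  0.2533] yawY -44.1 z [ 0.012 -0.011 -1.   ] F [-0.1 -0.4  0. ] op 0.0854
[[ 0.49864694 -0.41216931  0.006     ]] [[ 0.49683597 -0.41464983  0.042     ]]
[[ 0.49762681 -0.4091471   0.02      ]]
t 11.43 pos [ 0.5    -0.4035  0.2563] yawY -44.2 z [ 0.015 -0.016 -1.   ] F [-0.1  0.1  0.4] op 0.0855
shift tool mm [-7.8  1.2 71.4] rows 1.7219235731970042
turn [0.0218 0.0003 0.0142] rows 0.2169903733388915
```

```bash
python3 -m crank '[[0.022,0,0.014,-8,2,20,-1],[0,0,0,0,0,20,-1],[0,0,0,0,0,20,-1],[0,0,0,0,0,5,-1],[0,0,0,0,0,0,-1]]'
python3 - <<'E'
from h import *
plan([.497,-.412,.185],np.radians(-45))
E
```

```text
t: 11.85
tool_pos: [0.5007, -0.4135, 0.2059]
tool_rot: [2.88, 1.198, 0.014]
contact_force: [-0.4, -0.4, -0.2]
opening: 0.0855
t 11.85 pos [ 0.5007 -0.4135  0.2059] yawY -44.8 z [ 0.017 -0.018 -1.   ] F [-0.4 -0.4 -0.2] op 0.0855
shift tool mm [-1.5 -4.1 20.8] rows 0.5101238606991669
turn [0.0245 0.0007 0.0029] rows 0.2056745499824685
```

```bash
python3 -m crank '[[0.024,0,0,-1,-3,10,-1],[0.01,0,0,0,-1,9,-1],[0,0,0,0,0,4,-1],[0,0,0,0,0,0,-1]]'
python3 - <<'E'
from h import *
plan([.497,-.412,.185],np.radians(-45))
p=eyes.get_image('wrist');cv2.imwrite('pics/w7.png',p['image'][:,:,::-1])
E
```

```text
t: 12.18
tool_pos: [0.4987, -0.4125, 0.1877]
tool_rot: [-2.898, -1.207, 0.003]
contact_force: [-1.1, -0.5, -0.6]
opening: 0.0857
t 12.18 pos [ 0.4987 -0.4125  0.1877] yawY -44.8 z [-0.003  0.002 -1.   ] F [-1.1 -0.5 -0.6] op 0.0857
shift tool mm [-0.8 -1.6  2.7] rows 0.0775043714505753
turn [-0.0034  0.001   0.0037] rows 0.04290301728461198
```

View pics/w7.png

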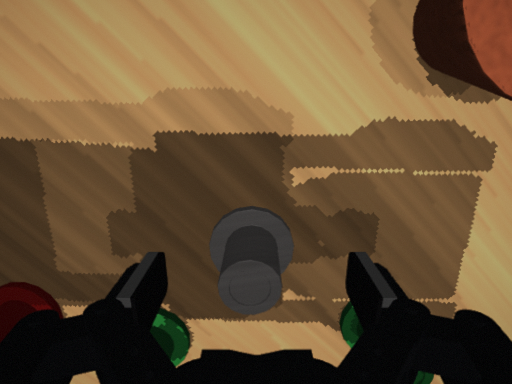

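The neck's top, at (250,285), is between the pads. I'll close and lift.

```bash
python3 -m crank '[[0,0,0,0,-2,1,-1],[0,0,0,0,0,0,0.2],[0,0,0,0,0,0,1],[0,0,0,0,0,0,1],[0,0,0,0,0,0,1],[0,0,0,0,0,0,1],[0,0,0,0,0,0,1],[0,0,0,0,0,0,1]]' 60; python3 -m crank '[[0,0,0,0,0,-10,1],[0,0,0,0,0,-30,1],[0,0,0,0,0,-40,1],[0,0,0,0,0,-40,1],[0,0,0,0,0,-40,1],[0,0,0,0,0,-20,1]]'
python3 - <<'E'
from h import *
o,_=status()
p=eyes.get_image('wrist');cv2.imwrite('pics/w8.png',p['image'][:,:,::-1])
route([.5083,.2273,.39],np.radians(10))
E
```

```text
t: 12.9
tool_pos: [0.4978, -0.4116, 0.189]
tool_rot: [2.9, 1.208, -0.002]
contact_force: [0.6, 0.5, -1.3]
opening: 0.0258
t: 13.4
tool_pos: [0.4958, -0.4095, 0.3663]
tool_rot: [-2.881, -1.199, 0.015]
contact_force: [0.2, -1.1, 1.1]
opening: 0.0259
t 13.40 pos [ 0.4958 -0.4095  0.3663] yawY -44.8 z [-0.017  0.016 -1.   ] F [ 0.2 -1.1  1.1] op 0.0259
t 13.45 pos [ 0.4965 -0.41    0.3704] yawY -44.8 z [-0.013  0.012 -1.   ] F [ 1.1 -0.2  1.7] op 0.0256
n 16 tool-z turn/row -0.060
[29, -28, -1] [30, -26, -1] [32, -24, -1] [33, -22, -1] [34, -20, -1] [36, -18, -1] [37, -16, -1] [37, -13, -1] [38, -11, -1] [39, -9, -1] [39, -7, -1] [40, -4, -1] [40, -2, -1] [40, 1, -1] [40, 3, -1] [39, 5, -1]
```

View pics/w8.png

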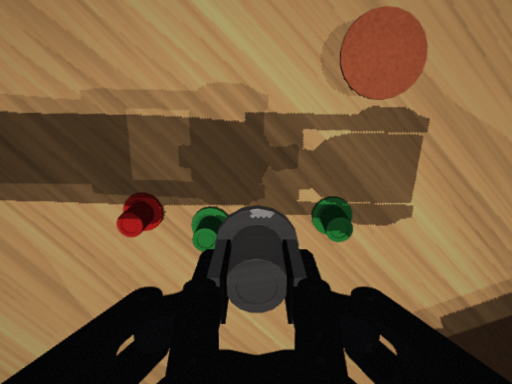

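The bush is held, at (258,260), and the look-alikes are untouched. Carrying it to the basket.

```bash
python3 -m crank '[[0,0,-0.060,20,-20,-1,1],[0,0,-0.060,30,-26,-1,1],[0,0,-0.060,32,-24,-1,1],[0,0,-0.060,33,-22,-1,1],[0,0,-0.060,34,-20,-1,1],[0,0,-0.060,36,-18,-1,1],[0,0,-0.060,37,-16,-1,1],[0,0,-0.060,37,-13,-1,1]]'
python3 -m crank '[[0,0,-0.060,38,-11,-1,1],[0,0,-0.060,38,-9,-1,1],[0,0,-0.060,39,-7,-1,1],[0,0,-0.060,39,-4,-1,1],[0,0,-0.060,39,-2,-1,1],[0,0,-0.060,39,1,-1,1],[0,0,-0.060,30,3,0,1],[0,0,-0.060,10,3,0,1]]'
python3 - <<'E'
from h import *
plan([.5083,.2273,.29],np.radians(10))
E
```

```text
t: 14.12
tool_pos: [0.4966, -0.0991, 0.3875]
tool_rot: [-2.519, -1.871, 0.002]
contact_force: [0.7, 0.4, -1.7]
opening: 0.0257
t: 14.78
tool_pos: [0.4917, 0.1948, 0.3962]
tool_rot: [-1.967, -2.446, -0.005]
contact_force: [1.2, 0.5, -2.1]
opening: 0.0254
t 14.78 pos [0.4917 0.1948 0.3962] yawY 12.4 z [-0.     0.004 -1.   ] F [ 1.2  0.5 -2.1] op 0.0254
shift tool mm [ 27.7  23.1 106.4] rows 2.6938698900097044
turn [ 0.0008 -0.0043  0.0416] rows 0.34824828382024764
```

```bash
python3 -m crank '[[0,0,0.040,28,23,0,1],[0,0,0,0,0,30,1],[0,0,0,0,0,40,1],[0,0,0,0,0,30,1],[0,0,0,0,0,0,1]]'
python3 - <<'E'
from h import *
plan([.5083,.2273,.236],np.radians(10))
o=ctrl.get_obs()
p=eyes.get_image('wrist');cv2.imwrite('pics/w9.png',p['image'][:,:,::-1])
print([(np.round(d['centre'],4),d['confidence']) for d in spotter.mark_of('basket',p)])
E
```

```text
t: 15.2
tool_pos: [0.5078, 0.2348, 0.2977]
tool_rot: [2.005, 2.417, 0.017]
contact_force: [-1.0, -0.3, -2.7]
opening: 0.0256
t 15.20 pos [0.5078 0.2348 0.2977] yawY 10.6 z [ 0.008  0.007 -1.   ] F [-1.  -0.3 -2.7] op 0.0256
shift tool mm [-7.9 -1.5 61.7] rows 1.4912853812244513
turn [ 0.0091 -0.0059  0.011 ] rows 0.12852012443005453
[(array([0.5028, 0.2749, 0.0424]), 0.92)]
```

View pics/w9.png

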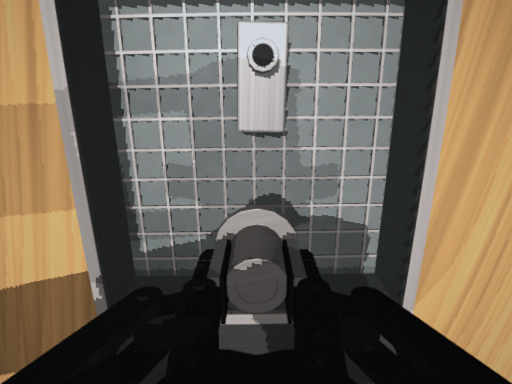

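```bash
python3 -m crank '[[0.009,-0.006,0.011,-5,-1,25,1],[0,0,0,0,0,20,1],[0,0,0,0,0,10,1],[0,0,0,0,0,5,1],[0,0,0,0,0,0,1]]'
python3 - <<'E'
from h import *
plan([.5083,.23,.231],np.radians(10))
E
```

```text
t: 15.72
tool_pos: [0.5159, 0.2308, 0.2567]
tool_rot: [2.011, 2.391, 0.04]
contact_force: [-0.1, 0.4, -1.2]
opening: 0.0256
t 15.72 pos [0.5159 0.2308 0.2567] yawY 9.8 z [ 0.03   0.008 -1.   ] F [-0.1  0.4 -1.2] op 0.0256
shift tool mm [ 0.4 -8.4 25.5] rows 0.6434557228897959
turn [ 0.0306 -0.0032 -0.0026] rows 0.2575428120626218
```

```bash
python3 -m crank '[[0.02,-0.003,-0.002,0,-6,12,1],[0.015,0,0,0,-2,10,1],[0,0,0,0,0,3,1],[0,0,0,0,0,2,1],[0,0,0,0,0,0,1]]'
python3 - <<'E'
from h import *
plan([.5083,.23,.230],np.radians(10))
E
```

```text
t: 16.13
tool_pos: [0.5097, 0.23, 0.2327]
tool_rot: [-2.02, -2.406, -0.002]
contact_force: [-0.8, -0.1, -1.3]
opening: 0.026
t 16.13 pos [0.5097 0.23   0.2327] yawY 10.0 z [ 0.     0.001 -1.   ] F [-0.8 -0.1 -1.3] op 0.026
shift tool mm [ 0.3 -1.4  2.7] rows 0.07372724028899895
turn [ 0.0005 -0.001  -0.0005] rows 0.009964544347172786
```

```bash
python3 -m crank '[[0,0,0,0,0,4,1],[0,0,0,0,0,2,1],[0,0,0,0,0,0,0.3],[0,0,0,0,0,0,0.1],[0,0,0,0,0,0,0],[0,0,0,0,0,0,0]]'
python3 -c "
from h import *
status()"
python3 -m crank '[[0,0,0,0,0,-15,-0.1],[0,0,0,0,0,-40,-0.1],[0,0,0,0,0,-40,-0.1],[0,0,0,0,0,-40,-0.5],[0,0,0,0,0,-30,-0.5]]'
python3 - <<'E'
from h import *
o,_=status()
p=eyes.get_image('wrist');cv2.imwrite('pics/w10.png',p['image'][:,:,::-1])
print([(np.round(d['centre'],4),d['confidence']) for d in spotter.mark_of('tube_mouth',p)])
E
```

```text
t: 16.63
tool_pos: [0.5115, 0.2307, 0.2302]
tool_rot: [2.018, 2.405, 0.008]
contact_force: [0.0, 0.2, -0.3]
opening: 0.0427
t 16.63 pos [0.5115 0.2307 0.2302] yawY 10.0 z [ 0.005  0.002 -1.   ] F [ 0.   0.2 -0.3] op 0.0427
t: 17.05
tool_pos: [0.5083, 0.2294, 0.389]
tool_rot: [-2.013, -2.398, 0.023]
contact_force: [0.5, 0.1, 0.3]
opening: 0.0639
t 17.05 pos [0.5083 0.2294 0.389 ] yawY 10.0 z [-0.017 -0.004 -1.   ] F [0.5 0.1 0.3] op 0.0639
[]
```

View pics/w10.png

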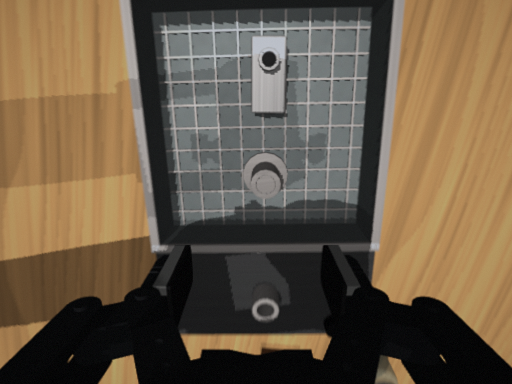

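Both workpieces stand in the well: the block at (268,75), the bush at (265,178). The tube mouth shows at (265,310), so I'll locate it and go on to the rod.

Run:
```python
from h import *
o,_=status()
p=eyes.get_image('wrist')
g=cv2.cvtColor(p['image'],cv2.COLOR_RGB2GRAY)
crop(p,(225,270,305,340),8,'tube.png')
print(back(p,[[265,310]],.115,o))
route([.555,-.09,.40],np.radians(10))
```

```text
t 17.15 pos [0.5096 0.2298 0.3936] yawY 10.0 z [-0.007 -0.001 -1.   ] F [-0.2  0.5  0.8] op 0.064
[[0.53639741 0.11488565 0.115     ]]
t 17.20 pos [0.509  0.2296 0.3898] yawY 10.0 z [-0.013 -0.003 -1.   ] F [-0.6  0.  -0.7] op 0.0641
n 8 tool-z turn/row -0.000
[-40, -1, -1] [-40, -1, -1] [-40, -1, -1] [-40, -1, -1] [-40, -1, -1] [-40, -1, -1] [-40, -1, -1] [-40, -1, -1]
```

View pics/tube.png

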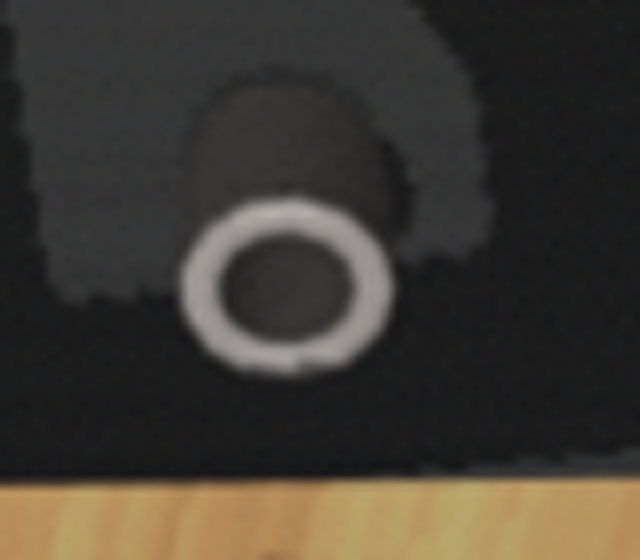

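```bash
python3 -m crank '[[0,0,0,-40,-1,-1,-1],[0,0,0,-40,-1,-1,-1],[0,0,0,-40,-1,-1,-1],[0,0,0,-40,-1,-1,-1],[0,0,0,-10,0,0,-1],[0,0,0,0,0,0,-1],[0,0,0,0,0,0,-1]]'
python3 - <<'E'
from h import *
for i in range(2):
    o,_=status()
    p=eyes.get_image('wrist')
    print([(np.round(d['centre'],4),d['confidence']) for d in spotter.mark_of('tube_mouth',p)][:1])
    print([(np.round(d['centre'],4),d['confidence']) for d in spotter.mark_of('rod_handle',p)][:1])
    u=proj(p,[.533,.118,.115],o)[0];print(u)
    g=cv2.cvtColor(p['image'],cv2.COLOR_RGB2GRAY)
    print(o['tool_pos'],o['tool_rot'],p['shot'])
cv2.imwrite('pics/w11.png',p['image'][:,:,::-1])
np.savez('w11.npz',im=p['image'],pos=o['tool_pos'],rot=o['tool_rot'])
status()
E
```

```text
t: 17.78
tool_pos: [0.533, 0.0568, 0.3818]
tool_rot: [-2.0, -2.396, 0.031]
contact_force: [-0.7, 0.2, 1.1]
opening: 0.0853
t 17.78 pos [0.533  0.0568 0.3818] yawY 10.3 z [-0.029 -0.002 -1.   ] F [-0.7  0.2  1.1] op 0.0853
[(array([0.5326, 0.1193, 0.1134]), 0.63)]
[(array([ 0.581 , -0.0627,  0.1233]), 0.97)]
[281.01023252 120.98250545]
[0.53303586 0.05682374 0.38181354] [-2.00028495 -2.39553177  0.03115616] 17
t 17.93 pos [0.533  0.0583 0.3825] yawY 10.5 z [-0.028 -0.002 -1.   ] F [-0.   0.5 -0.3] op 0.0853
[(array([0.5308, 0.1198, 0.1112]), 0.61)]
[(array([ 0.5855, -0.0614,  0.1235]), 0.86)]
[280.44539296 122.86949019]
[0.53301925 0.05830937 0.38254281] [-1.99723284 -2.39922638  0.03016686] 18
t 18.08 pos [0.5332 0.0584 0.3836] yawY 10.5 z [-0.026 -0.003 -1.   ] F [-0.4 -0.3 -0.4] op 0.0853
```

View pics/w11.png

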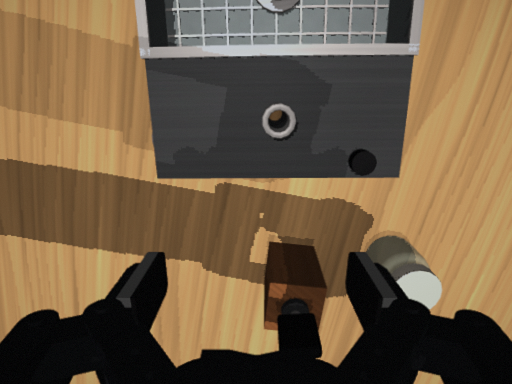

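Run:
```python
from h import *
d=np.load('w11.npz');p=eyes.get_image('wrist');o=dict(tool_pos=d['pos'],tool_rot=d['rot'])
im=d['im'];g=cv2.cvtColor(im,cv2.COLOR_RGB2GRAY)[95:145,250:310]
m=(g>105).astype(np.uint8);c,_=cv2.findContours(m,cv2.RETR_EXTERNAL,cv2.CHAIN_APPROX_NONE)
c=max(c,key=len);e=cv2.fitEllipse(c);print(e);u=np.array(e[0])+[250,95];print(u,back(p,[u],.115,o))
p2=eyes.get_image('top');g=p2['image'];crop(p2,(150,180,200,225),12,'t2.png')
gg=cv2.cvtColor(g,cv2.COLOR_RGB2GRAY)[185:217,158:190];m=(gg>95).astype(np.uint8)
c,_=cv2.findContours(m,cv2.RETR_EXTERNAL,cv2.CHAIN_APPROX_NONE)
for k in c:
    if len(k)>15: e=cv2.fitEllipse(k);u=np.array(e[0])+[158,185];print('top',e,back(p2,[u],.115))
route([.565,-.105,.40],np.radians(10))
```

```text
((28.467958450317383, 25.299312591552734), (31.902063369750977, 33.07063293457031), 13.492868423461914)
[278.46795845 120.29931259] [[0.53117304 0.11956911 0.115     ]]
t 18.18 pos [0.5333 0.0581 0.3838] yawY 10.5 z [-0.025 -0.003 -1.   ] F [0.4 0.4 0.2] op 0.0856
n 5 tool-z turn/row 0.002
[-33, 0, -3] [-33, 0, -3] [-33, 0, -3] [-33, 0, -3] [-33, 1, -3]
```

```bash
python3 -m crank '[[-0.025,0,0,-37,-6,-3,-1],[0,0,0,-37,-6,-3,-1],[0,0,0,-37,-6,-3,-1],[0,0,0,-37,-6,-3,-1],[0,0,0,-37,-6,-3,-1],[0,0,0,0,0,0,-1],[0,0,0,0,0,0,-1]]'
python3 - <<'E'
from h import *
o,_=status()
p=eyes.get_image('wrist');cv2.imwrite('pics/w12.png',p['image'][:,:,::-1])
for q in ['rod_handle','rod_collar','stand_top']:
    print(q,[(np.round(d['centre'],4),round(d['confidence'],2)) for d in spotter.mark_of(q,p)][:2])
u=proj(p,[.585,-.06,.148],o)[0].astype(int);print(u)
x0=max(u[0]-60,0);y0=max(u[1]-60,0);print(x0,y0)
crop(p,(x0,y0,x0+120,y0+100),6,'handle.png')
E
```

```text
t: 18.77
tool_pos: [0.5389, -0.1319, 0.4006]
tool_rot: [1.994, 2.424, 0.006]
contact_force: [1.0, 0.5, 0.6]
opening: 0.0858
t 18.77 pos [ 0.5389 -0.1319  0.4006] yawY 11.1 z [ 0.004  0.002 -1.   ] F [1.  0.5 0.6] op 0.0858
rod_handle [(array([ 0.5826, -0.061 ,  0.1227]), 0.62)]
rod_collar [(array([ 0.5826, -0.0591,  0.0879]), 0.96)]
stand_top [(array([ 0.5827, -0.0617,  0.0916]), 0.86)]
[338 119]
278 59
```

View pics/handle.png

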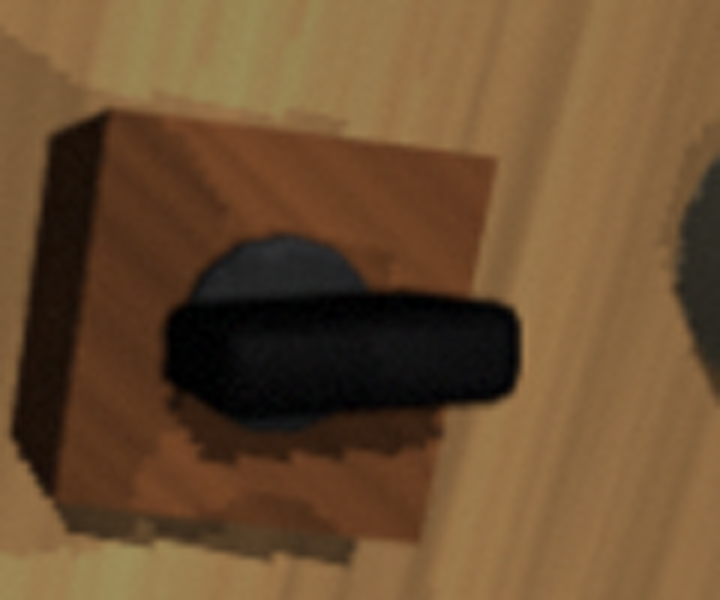

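View pics/w12.png

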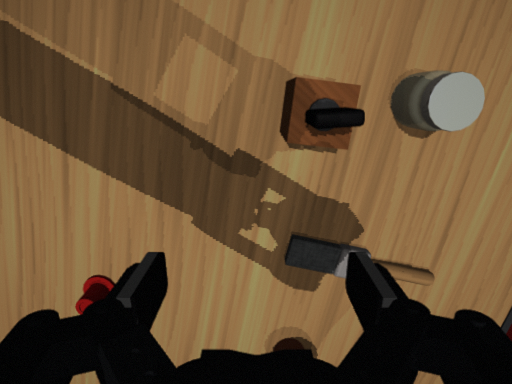

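```bash
cat > fit.py <<'E'
from h import *
from scipy.optimize import minimize
def fit(p,o,x0,zc=.125,box=None):
    im=p['image'].astype(int); u=proj(p,[x0[0],x0[1],zc],o)[0].astype(int)
    M=np.zeros(im.shape[:2],np.uint8); M[max(u[1]-70,0):u[1]+70,max(u[0]-70,0):u[0]+70]=1
    m=((im.max(2)<32)&(M>0)).astype(np.uint8)
    n,l,st,ce=cv2.connectedComponentsWithStats(m); k=1+np.argmax([st[i,4] for i in range(1,n)]); m=(l==k).astype(np.uint8)
    def cost(v):
        c,s=np.cos(v[2]),np.sin(v[2]);P=[]
        for a in(-.018,.018):
            for b in(-.006,.006):
                for h in(-.023,.023):P.append([v[0]+c*a-s*b,v[1]+s*a+c*b,zc+h])
        h=cv2.convexHull(proj(p,P,o).astype(np.float32));r=np.zeros(m.shape,np.uint8)
        cv2.fillConvexPoly(r,(h*16).astype(np.int32),1,shift=4);return int((r!=m).sum())
    best=None
    for y0 in np.radians([x0[2]-15,x0[2],x0[2]+15]):
        r=minimize(cost,[x0[0],x0[1],y0],method='Nelder-Mead',options=dict(initial_simplex=[[x0[0],x0[1],y0],[x0[0]+.006,x0[1],y0],[x0[0],x0[1]+.006,y0],[x0[0],x0[1],y0+.15]],xatol=1e-5,fatol=.5))
        if best is None or r.fun<best.fun:best=r
    return best.x[:2].round(4),np.degrees(best.x[2]).round(1),best.fun,m.sum()
E
python3 - <<'E'
from fit import *
o,_=status();p=eyes.get_image('wrist')
print(fit(p,o,[.584,-.06,11]))
E
```

```text
t 18.97 pos [ 0.5389 -0.1296  0.4002] yawY 11.3 z [ 0.004  0.002 -1.   ] F [0.3 0.1 0.2] op 0.0855
(array([ 0.5847, -0.0589]), np.float64(12.1), np.float64(183.0), np.uint64(1142))
```

Run:
```python
from h import *
route([.575,-.06,.37],np.radians(-78))
```

```text
t 19.02 pos [ 0.5389 -0.1295  0.4002] yawY 11.4 z [ 0.004  0.002 -1.   ] F [-0.1 -0.5  0.5] op 0.0855
n 13 tool-z turn/row 0.120
[5, 4, 2] [5, 3, 2] [5, 3, 2] [6, 2, 2] [6, 1, 2] [6, 0, 2] [6, 0, 2] [6, -1, 2] [6, -2, 2] [6, -2, 2] [5, -3, 2] [5, -4, 2] [4, -4, 2]
```

```bash
python3 -m crank '[[0,0,0.12,5,4,2,-1],[0,0,0.12,5,3,2,-1],[0,0,0.12,5,3,2,-1],[0,0,0.12,6,2,2,-1],[0,0,0.12,6,1,2,-1],[0,0,0.12,6,0,2,-1],[0,0,0.12,6,0,2,-1],[0,0,0.12,6,-1,2,-1]]'
python3 -m crank '[[0,0,0.12,6,-2,2,-1],[0,0,0.12,6,-2,2,-1],[0,0,0.12,5,-3,2,-1],[0,0,0.12,5,-4,2,-1],[0,0,0.12,4,-4,2,-1],[0,0,0.05,0,0,0,-1],[0,0,0,0,0,0,-1]]'
python3 - <<'E'
from fit import *
plan([.585,-.059,.37],np.radians(-78))
o,_=status();p=eyes.get_image('wrist')
cv2.imwrite('pics/w13.png',p['image'][:,:,::-1])
print(fit(p,o,[.585,-.059,12]))
plan([.585,-.059,.37],np.radians(-78))
E
```

```text
t: 19.68
tool_pos: [0.5625, -0.0751, 0.3833]
tool_rot: [-2.906, -1.191, -0.006]
contact_force: [1.0, -0.2, -0.8]
opening: 0.0854
t: 20.27
tool_pos: [0.5776, -0.036, 0.371]
tool_rot: [-3.133, -0.168, -0.001]
contact_force: [0.5, 0.3, -0.3]
opening: 0.0853
t 20.27 pos [ 0.5776 -0.036   0.371 ] yawY -83.9 z [ 0.     0.005 -1.   ] F [ 0.5  0.3 -0.3] op 0.0853
shift tool mm [ 4.9 23.6  0.9] rows 0.5792521313367757
turn [-0.0044 -0.0011 -0.1024] rows 0.8541047079895258
t 20.27 pos [ 0.5776 -0.036   0.371 ] yawY -83.9 z [ 0.     0.005 -1.   ] F [ 0.5  0.3 -0.3] op 0.0853
(array([ 0.5861, -0.0582]), np.float64(16.0), np.float64(380.0), np.uint64(1460))
t 20.32 pos [ 0.5775 -0.036   0.3709] yawY -83.8 z [ 0.     0.005 -1.   ] F [ 0.6 -0.1  0.4] op 0.0851
shift tool mm [ 4.9 23.7  0.8] rows 0.5797141535970839
turn [-0.0048 -0.001  -0.1006] rows 0.8393112582871485
```

View pics/w13.png

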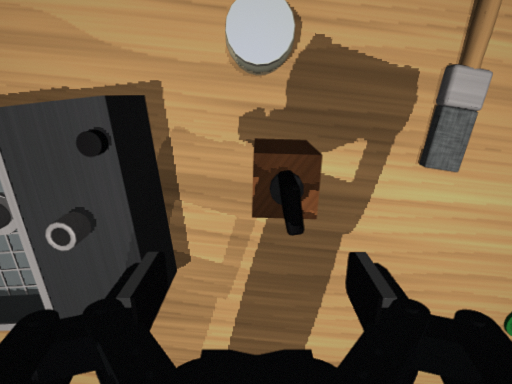

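Rod handle at wrist (290,205), lying nearly fore-aft. The jar at (260,35) is clear. I'll line up and go down.

```bash
python3 -m crank '[[-0.005,0,-0.115,5,22,0,-1],[0,0,0,3,0,15,-1],[0,0,0,0,0,20,-1],[0,0,0,0,0,0,-1],[0,0,0,0,0,0,-1]]'
python3 - <<'E'
from fit import *
o,_=status();p=eyes.get_image('wrist')
cv2.imwrite('pics/w14.png',p['image'][:,:,::-1])
print(fit(p,o,[.585,-.059,12]))
plan([.585,-.059,.282],np.radians(-77))
E
```

```text
t: 20.73
tool_pos: [0.5883, -0.054, 0.3355]
tool_rot: [3.119, 0.374, 0.005]
contact_force: [-0.5, 0.1, -0.3]
opening: 0.0854
t 20.73 pos [ 0.5883 -0.054   0.3355] yawY -76.3 z [ 0.003 -0.    -1.   ] F [-0.5  0.1 -0.3] op 0.0854
(array([ 0.5856, -0.0588]), np.float64(15.2), np.float64(525.0), np.uint64(2002))
t 20.78 pos [ 0.588  -0.0539  0.335 ] yawY -76.3 z [ 0.002  0.    -1.   ] F [-0.4  0.9 -0. ] op 0.0854
shift tool mm [-4.2  4.2 53. ] rows 1.2797512820349737
turn [ 0.0004 -0.0023  0.0117] rows 0.09925018395736528
```

View pics/w14.png

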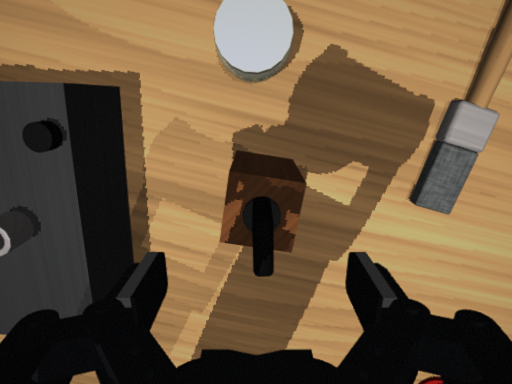

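The handle now stands parallel to the pads at (263,235). Going down.

```bash
python3 -m crank '[[0,0,0,-4,4,15,-1],[0,0,0,0,1,20,-1],[0,0,0,0,0,15,-1],[0,0,0,0,0,5,-1],[0,0,0,0,0,0,-1]]'
python3 - <<'E'
from fit import *
plan([.585,-.059,.282],np.radians(-77))
p=eyes.get_image('wrist')
cv2.imwrite('pics/w15.png',p['image'][:,:,::-1])
E
```

```text
t: 21.2
tool_pos: [0.5868, -0.0587, 0.2842]
tool_rot: [3.116, 0.377, 0.016]
contact_force: [0.2, -0.4, 0.4]
opening: 0.0857
t 21.20 pos [ 0.5868 -0.0587  0.2842] yawY -76.2 z [ 0.011 -0.001 -1.   ] F [ 0.2 -0.4  0.4] op 0.0857
shift tool mm [-1.8 -0.1  2.2] rows 0.06863657823672227
turn [ 0.0037 -0.0101  0.0138] rows 0.14610831659292703
```

View pics/w15.png

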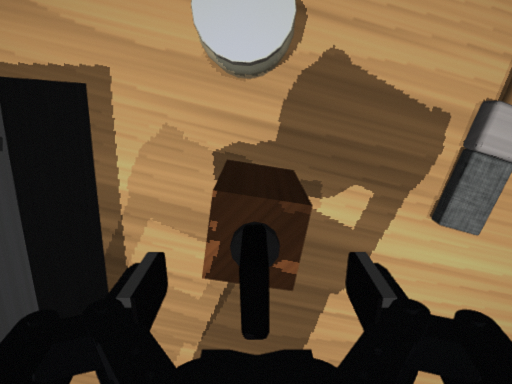

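```bash
python3 -m crank '[[0.004,-0.010,0,-2,0,2,-1],[0,0,0,0,0,0,0],[0,0,0,0,0,0,0.4],[0,0,0,0,0,0,0.7],[0,0,0,0,0,0,1],[0,0,0,0,0,0,1],[0,0,0,0,0,0,1],[0,0,0,0,0,0,1]]' 80
python3 - <<'E'
from h import *
plan([.585,-.059,.282],np.radians(-77))
E
```

```text
t: 21.92
tool_pos: [0.5866, -0.0592, 0.2891]
tool_rot: [3.116, 0.378, 0.013]
contact_force: [0.3, 0.2, -0.5]
opening: 0.0108
t 21.92 pos [ 0.5866 -0.0592  0.2891] yawY -76.2 z [ 0.009 -0.002 -1.   ] F [ 0.3  0.2 -0.5] op 0.0108
shift tool mm [-1.6 -0.6  7.1] rows 0.17476054387373519
turn [ 0.0036 -0.0081  0.0145] rows 0.14161613537632167
```

```bash
python3 -m crank '[[0,0,0,0,0,-10,1],[0,0,0,0,0,-20,1],[0,0,0,0,0,-20,1],[0,0,0,0,0,0,1]]'
python3 - <<'E'
from h import *
plan([.586,-.059,.42],np.radians(-77))
E
```

```text
t: 22.25
tool_pos: [0.5863, -0.0589, 0.3394]
tool_rot: [3.117, 0.378, 0.015]
contact_force: [0.5, -0.2, -0.5]
opening: 0.0109
t 22.25 pos [ 0.5863 -0.0589  0.3394] yawY -76.2 z [ 0.01 -0.   -1.  ] F [ 0.5 -0.2 -0.5] op 0.0109
shift tool mm [  0.4   0.3 -80.6] rows 1.9323725066890078
turn [ 0.0025 -0.0095  0.0142] rows 0.14388811032946597
```

```bash
python3 -m crank '[[0.002,-0.009,0,0,0,-30,1],[0,0,0,0,0,-30,1],[0,0,0,0,0,-30,1],[0,0,0,0,0,-10,1],[0,0,0,0,0,0,1]]'
python3 - <<'E'
from h import *
o,_=status()
p=eyes.get_image('wrist');cv2.imwrite('pics/w16.png',p['image'][:,:,::-1])
p=eyes.get_image('scene');crop(p,(200,100,400,240),4,'s16.png')
for q in ['rod_handle','rod_tip','rod_collar']:
    print(q,[(np.round(d['centre'],4),round(d['confidence'],2)) for d in spotter.mark_of(q,p)][:2])
plan([.531,.119,.44],np.radians(-77))
E
```

```text
t: 22.67
tool_pos: [0.5853, -0.0588, 0.4391]
tool_rot: [-3.118, -0.377, 0.004]
contact_force: [0.1, -0.5, -0.9]
opening: 0.0109
t 22.67 pos [ 0.5853 -0.0588  0.4391] yawY -76.2 z [-0.003  0.    -1.   ] F [ 0.1 -0.5 -0.9] op 0.0109
rod_handle [(array([ 0.5836, -0.0601,  0.2731]), 0.67), (array([ 0.7073, -0.0269,  0.0041]), 0.25)]
rod_tip [(array([ 0.5109,  0.228 , -0.0011]), 0.75), (array([ 0.5837, -0.0557,  0.1592]), 0.74)]
rod_collar [(array([ 0.5798, -0.0577,  0.2357]), 0.68), (array([ 7.016e-01, -2.344e-01, -6.000e-04]), 0.53)]
t 22.92 pos [ 0.5847 -0.0587  0.4342] yawY -76.2 z [-0.01   0.002 -1.   ] F [-0.  -0.5 -1.9] op 0.0107
shift tool mm [  -9.8 -185.4   -4.9] rows 4.4529232020980745
turn [-0.0044  0.0095  0.0139] rows 0.14527187725631596
```

View pics/w16.png

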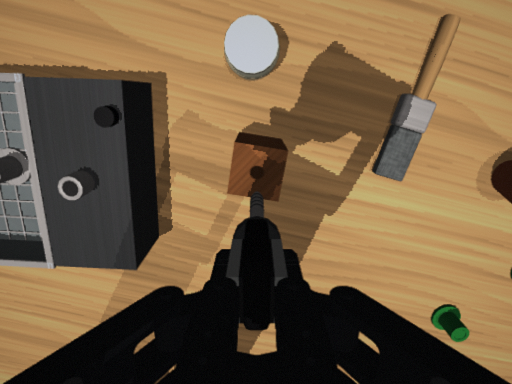

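View pics/s16.png

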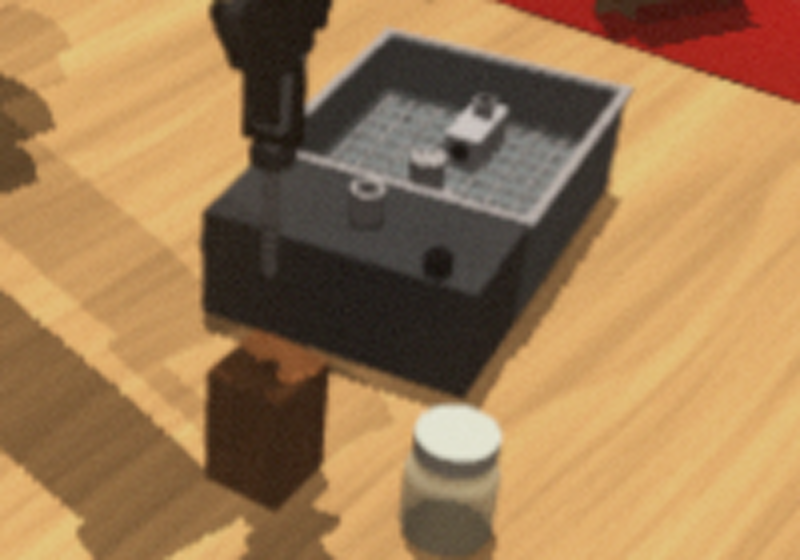

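The rod is out of the block, upright: tip at wrist (257,197), at about z = 0.16. Moving over the tube.

```bash
python3 -m crank '[[-0.003,0.009,0,0,-20,-3,1],[0,0,0,-2,-36,-3,1],[0,0,0,-2,-36,-2,1],[0,0,0,-2,-36,-2,1],[0,0,0,-2,-20,0,1],[0,0,0,0,0,0,1],[0,0,0,0,0,0,1]]'
python3 - <<'E'
from h import *
o,_=status()
p=eyes.get_image('wrist');cv2.imwrite('pics/w17.png',p['image'][:,:,::-1])
plan([.531,.119,.42],np.radians(-77))
E
```

```text
t: 23.5
tool_pos: [0.5387, 0.0873, 0.4289]
tool_rot: [-3.114, -0.37, 0.037]
contact_force: [-0.3, -1.2, -1.1]
opening: 0.0107
t 23.50 pos [0.5387 0.0873 0.4289] yawY -76.4 z [-0.024  0.003 -1.   ] F [-0.3 -1.2 -1.1] op 0.0107
t 23.55 pos [0.5388 0.087  0.4285] yawY -76.5 z [-0.025  0.003 -1.   ] F [-0.5  1.2 -1.7] op 0.0111
shift tool mm [  0.1 -32.8   8.8] rows 0.8151703401430117
turn [-0.0087  0.0239  0.0092] rows 0.22547950825193172
```

View pics/w17.png

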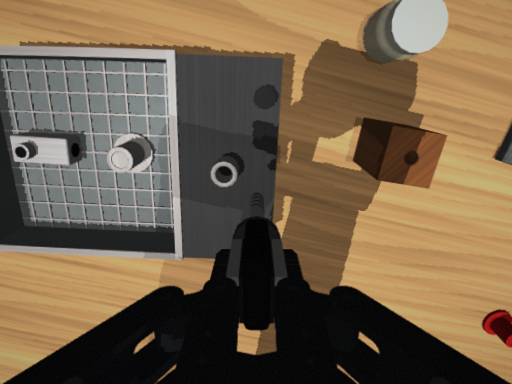

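Tube mouth at (224,172), tip at (257,198). Shifting further and squaring the tilt, then measuring tip against mouth.

```bash
python3 -m crank '[[-0.009,0.024,0.009,4,-20,0,1],[0,0,0,2,-12,0,1],[0,0,0,0,0,0,1],[0,0,0,0,0,0,1]]'
python3 - <<'E'
from h import *
o,_=status()
p=eyes.get_image('wrist');crop(p,(190,130,320,240),6,'w18.png');np.savez('w18.npz',im=p['image'],pos=o['tool_pos'],rot=o['tool_rot'])
plan([.531,.119,.42],np.radians(-77))
E
```

```text
t: 23.88
tool_pos: [0.5383, 0.1172, 0.425]
tool_rot: [3.12, 0.349, -0.008]
contact_force: [0.3, 0.2, -1.5]
opening: 0.0109
t 23.88 pos [0.5383 0.1172 0.425 ] yawY -77.2 z [-0.005 -0.003 -1.   ] F [ 0.3  0.2 -1.5] op 0.0109
t 23.93 pos [0.5383 0.1171 0.425 ] yawY -77.3 z [-0.005 -0.003 -1.   ] F [ 0.4  0.  -0.7] op 0.0113
shift tool mm [-6.7 -3.5  5. ] rows 0.2171091712752925
turn [ 0.0017  0.0055 -0.0047] rows 0.062019639813092456
```

View pics/w18.png

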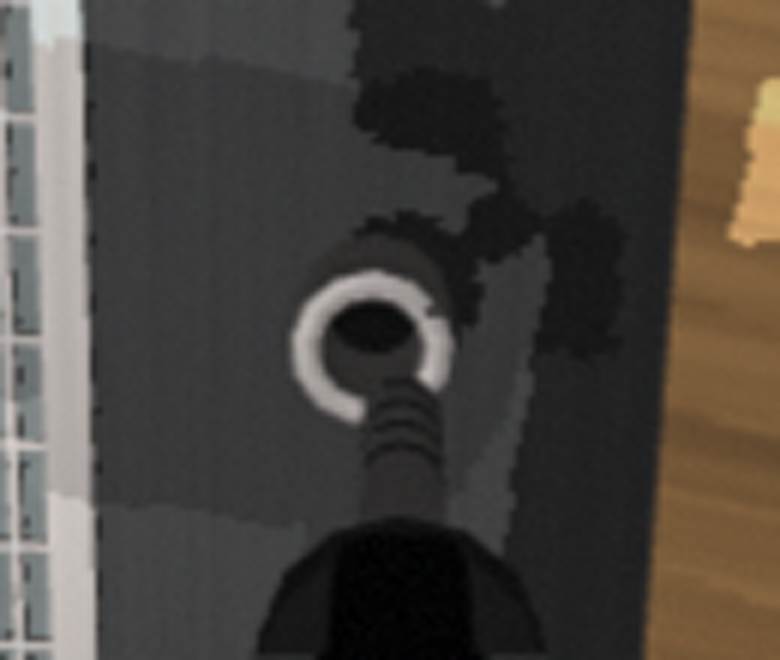

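```bash
cat > tip.py <<'E'
from h import *
def tiptool(p,uv,zt):
    n=cv2.undistortPoints(np.array(uv,float).reshape(1,1,2),K(p),np.array(p['dist'],float)).ravel()
    M=np.array(p['mount']);d=M[:3,:3]@np.r_[n,1];c=M[:3,3];return c+d*(zt-c[2])/d[2]
E
python3 - <<'E'
from tip import *
d=np.load('w18.npz');p=eyes.get_image('wrist');o=dict(tool_pos=d['pos'],tool_rot=d['rot']);Rm=R.from_rotvec(d['rot']).as_matrix()
w=back(p,[[190+372/6,130+347/6]],.115,o)[0];print('mouth',w)
mt=Rm.T@(w-d['pos']);print('mouth in tool mm',mt*1000)
t=tiptool(p,[190+405/6,130+379/6],.279);print('tip edge in tool',t*1000,'centre x',t[0]*1000-3)
print(proj(p,(d['pos']+Rm@np.array([0,0,.279]))[None],o)*1)
status()
E
```

```text
mouth [0.53090742 0.11878908 0.115     ]
mouth in tool mm [ -5.13589561  -3.73365711 310.05124993]
tip edge in tool [ -0.55210792   1.30741242 279.        ] centre x -3.5521079217575138
[[255.94149391 192.53825333]]
t 23.98 pos [0.5383 0.1169 0.4252] yawY -77.3 z [-0.005 -0.003 -1.   ] F [ 0.4  0.4 -1.3] op 0.0111
```

```bash
python3 -m crank '[[0.001,0.005,-0.004,-2,-5,6,1],[0,0,0,0,-1,8,1],[0,0,0,0,0,3,1],[0,0,0,0,0,0,1]]'
python3 - <<'E'
from h import *
o,_=status()
p=eyes.get_image('wrist');crop(p,(200,140,310,230),7,'w19.png');np.savez('w19.npz',im=p['image'],pos=o['tool_pos'],rot=o['tool_rot'])
status()
E
```

```text
t: 24.32
tool_pos: [0.5352, 0.1207, 0.4065]
tool_rot: [3.121, 0.35, 0.0]
contact_force: [0.6, 0.3, -0.4]
opening: 0.011
t 24.32 pos [0.5352 0.1207 0.4065] yawY -77.2 z [ 0.    -0.001 -1.   ] F [ 0.6  0.3 -0.4] op 0.011
t 24.37 pos [0.5352 0.1207 0.4066] yawY -77.2 z [ 0.    -0.001 -1.   ] F [-0.5 -0.5 -1.5] op 0.0109
```

View pics/w19.png

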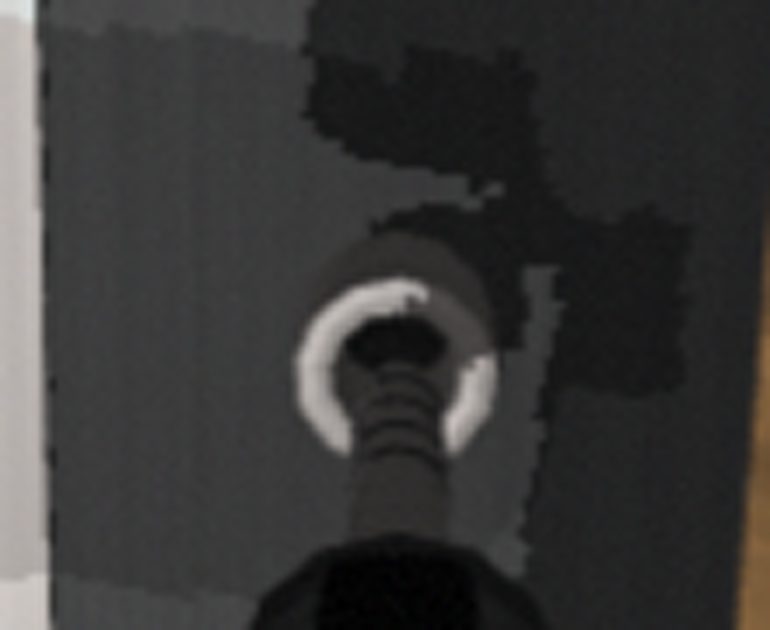

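Run:
```python
from tip import *
d=np.load('w19.npz');p=eyes.get_image('wrist');o=dict(tool_pos=d['pos'],tool_rot=d['rot']);Rm=R.from_rotvec(d['rot']).as_matrix()
im=d['im'];g=cv2.cvtColor(im,cv2.COLOR_RGB2GRAY);m=(g>110).astype(np.uint8);m[:,:238]=0;m[:,275:]=0;m[:175]=0;m[215:]=0
pts=np.argwhere(m)[:,::-1]
h=cv2.convexHull(pts.astype(np.float32)).reshape(-1,2);e=cv2.fitEllipse(h);print(e,(np.array(e[0])-[200,140])*7)
for uv in ([200+397/7,140+375/7],e[0]):
    w=back(p,[uv],.115,o)[0];print('mouth',w.round(4),'tool',(Rm.T@(w-d['pos'])*1000).round(1))
t=tiptool(p,[200+403/7,140+367/7],.279);print('tip edge',t*1000,'centre x',t[0]*1000-3)
# shaft axis higher: edges at crop y=500 (355..447)
for z,v in ((.205,None),):
    print(proj(p,(d['pos']+Rm@np.array([-.003,.001,.25]))[None],o),proj(p,(d['pos']+Rm@np.array([-.003,.001,.279]))[None],o))
```

```text
((255.94773864746094, 192.93746948242188), (26.012006759643555, 28.104829788208008), 94.71963500976562) [391.63417053 370.56228638]
mouth [0.5306 0.1186 0.115 ] tool [ -4.9   0.7 291.5]
mouth [0.5311 0.1194 0.115 ] tool [ -4.3  -0.  291.5]
tip edge [1.05043039e-01 1.36519744e+00 2.79000000e+02] centre x -2.8949569609380665
[[257.22623856 207.90133115]] [[257.13145823 195.94981594]]
```

```bash
python3 -m crank '[[0,0,0,-3,-2,2,1],[0,0,0,0,0,2,1],[0,0,0,0,0,2,1],[0,0,0,0,0,0,1]]'
python3 - <<'E'
from h import *
o,_=status()
p=eyes.get_image('wrist');crop(p,(200,140,310,230),7,'w20.png');np.savez('w20.npz',im=p['image'],pos=o['tool_pos'],rot=o['tool_rot'])
status()
E
```

```text
t: 24.75
tool_pos: [0.5317, 0.1221, 0.4014]
tool_rot: [3.121, 0.35, 0.004]
contact_force: [0.1, 0.2, -0.9]
opening: 0.0103
t 24.75 pos [0.5317 0.1221 0.4014] yawY -77.2 z [ 0.002 -0.001 -1.   ] F [ 0.1  0.2 -0.9] op 0.0103
t 24.80 pos [0.5318 0.1221 0.4017] yawY -77.2 z [ 0.003 -0.001 -1.   ] F [ 0.1 -0.2 -1.6] op 0.0109
```

View pics/w20.png

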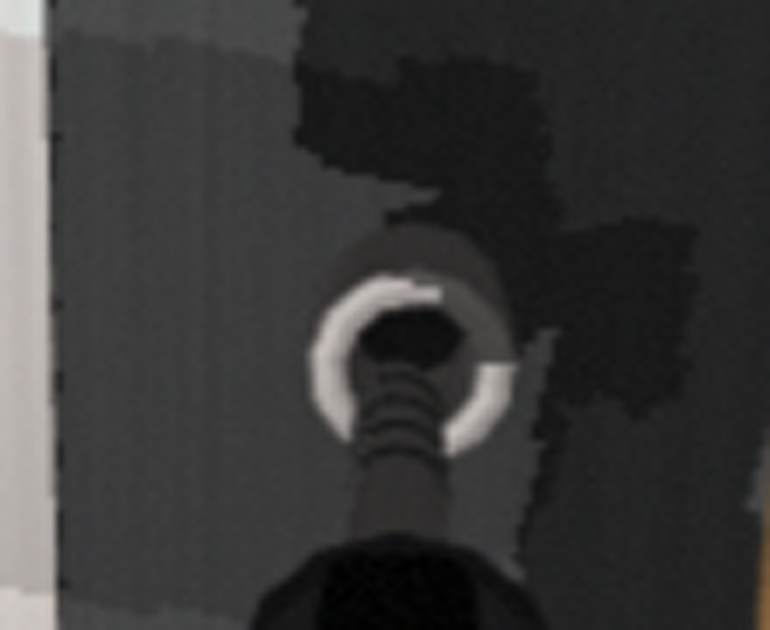

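```bash
cat > an.py <<'E'
from tip import *
import sys
def an(f,ring,tipe,x0,y0,s):
    d=np.load(f);p=eyes.get_image('wrist');o=dict(tool_pos=d['pos'],tool_rot=d['rot']);Rm=R.from_rotvec(d['rot']).as_matrix()
    w=back(p,[[x0+ring[0]/s,y0+ring[1]/s]],.115,o)[0];m=Rm.T@(w-d['pos'])*1000
    t=tiptool(p,[x0+tipe[0]/s,y0+tipe[1]/s],.279)*1000-[3,0,0]
    print('mouth',w.round(4),m.round(1),'tip',t.round(1),'shift',(m-t).round(1))
E
python3 - <<'E'
from an import *
an('w20.npz',(412.5,371),(402,367),200,140,7)
status()
E
```

```text
mouth [0.5303 0.1186 0.115 ] [ -2.7   2.6 286.4] tip [ -2.9   1.2 279. ] shift [0.2 1.3 7.4]
t 24.85 pos [0.5319 0.122  0.4019] yawY -77.2 z [ 0.003 -0.001 -1.   ] F [-0.2  0.2 -1.1] op 0.0109
```

```bash
python3 -m crank '[[0,-0.003,0,0.5,1.5,1,1],[0,0,0,0,0,0,1]]'; python3 -m crank '[[0,0,0,0,0,5,1],[0,0,0,0,0,5,1],[0,0,0,0,0,4,1],[0,0,0,0,0,0,1]]'
python3 - <<'E'
from h import *
o,_=status()
p=eyes.get_image('wrist');crop(p,(200,140,310,230),7,'w21.png')
E
```

```text
t: 25.02
tool_pos: [0.5328, 0.1206, 0.4011]
tool_rot: [3.12, 0.35, 0.0]
contact_force: [0.2, 0.3, -1.5]
opening: 0.0109
t: 25.35
tool_pos: [0.533, 0.1205, 0.386]
tool_rot: [3.12, 0.35, 0.001]
contact_force: [0.0, -0.2, -1.8]
opening: 0.0108
t 25.35 pos [0.533  0.1205 0.386 ] yawY -77.2 z [ 0.001 -0.002 -1.   ] F [ 0.  -0.2 -1.8] op 0.0108
```

View pics/w21.png

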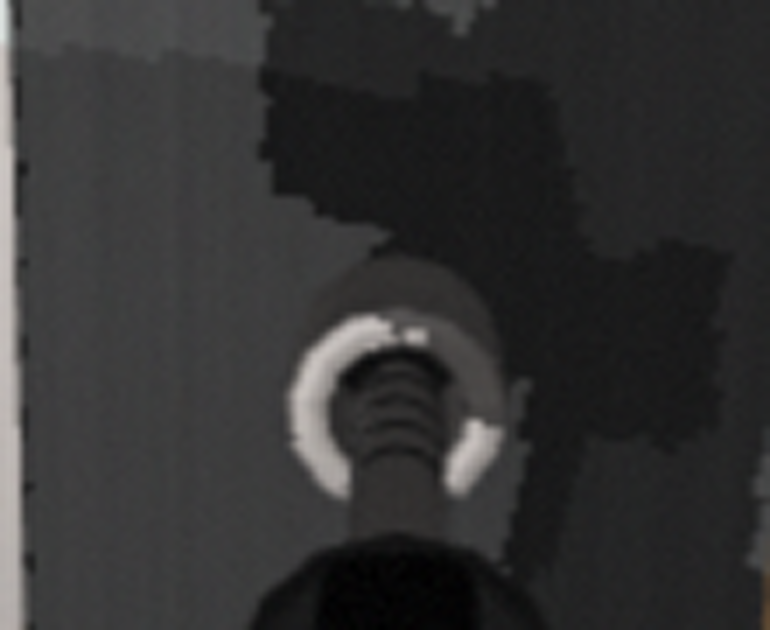

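The tip has gone into the bore with no side force: ring centre at crop (397,415), rod at (402,415). I'll continue gently.

```bash
python3 -m crank '[[0,0,0,0,0,8,1],[0,0,0,0,0,8,1],[0,0,0,0,0,8,1],[0,0,0,0,0,0,1]]'
python3 - <<'E'
from h import *
plan([.533,.1205,.33],np.radians(-77))
E
```

```text
t: 25.73
tool_pos: [0.5331, 0.1205, 0.3599]
tool_rot: [3.12, 0.35, 0.002]
contact_force: [-0.0, 0.8, -3.0]
opening: 0.0107
t 25.73 pos [0.5331 0.1205 0.3599] yawY -77.2 z [ 0.002 -0.002 -1.   ] F [-0.   0.8 -3. ] op 0.0107
shift tool mm [-0.1 -0.1 29.9] rows 0.7181555515725692
turn [ 0.002  -0.0011 -0.0036] rows 0.0358565038805363
```

```bash
python3 -m crank '[[0,0,0,0,0,8,1],[0,0,0,0,0,8,1],[0,0,0,0,0,8,1],[0,0,0,0,0,6,1],[0,0,0,0,0,0,1]]'
python3 - <<'E'
from h import *
plan([.533,.1205,.314],np.radians(-77))
E
```

```text
t: 26.15
tool_pos: [0.5328, 0.1204, 0.3255]
tool_rot: [3.12, 0.35, -0.001]
contact_force: [-1.4, -0.0, -1.5]
opening: 0.0111
t 26.15 pos [0.5328 0.1204 0.3255] yawY -77.2 z [-0.    -0.002 -1.   ] F [-1.4 -0.  -1.5] op 0.0111
shift tool mm [ 0.2 -0.1 11.5] rows 0.2761754464933965
turn [ 0.0018  0.0007 -0.0036] rows 0.033615117267601684
```

Free so far. The last centimetre goes in small steps, watching the force.

```bash
python3 -m crank '[[0,0,0,0,0,3,1],[0,0,0,0,0,3,1],[0,0,0,0,0,2,1],[0,0,0,0,0,0,1]]'; python3 -m crank '[[0,0,0,0,0,1,1],[0,0,0,0,0,1,1]]';  python3 -c "
from h import *
status()"
```

```text
t: 26.48
tool_pos: [0.5329, 0.1204, 0.3165]
tool_rot: [3.12, 0.35, -0.001]
contact_force: [0.5, -0.1, -1.4]
opening: 0.0111
t: 26.65
tool_pos: [0.5331, 0.1204, 0.3151]
tool_rot: [3.12, 0.35, 0.001]
contact_force: [0.1, -0.7, -1.7]
opening: 0.0111
t 26.65 pos [0.5331 0.1204 0.3151] yawY -77.2 z [ 0.001 -0.002 -1.   ] F [ 0.1 -0.7 -1.7] op 0.0111
```

```bash
python3 -m crank '[[0,0,0,0,0,2,1],[0,0,0,0,0,1,1]]'; python3 -m crank '[[0,0,0,0,0,2,1],[0,0,0,0,0,1,1]]';  python3 -c "
from h import *
status()
p=eyes.get_image('scene');crop(p,(230,60,350,170),6,'s22.png')"
```

```text
t: 26.82
tool_pos: [0.5336, 0.1205, 0.3141]
tool_rot: [3.12, 0.35, 0.003]
contact_force: [-3.7, -0.4, 4.7]
opening: 0.011
t: 26.98
tool_pos: [0.534, 0.1206, 0.3142]
tool_rot: [3.12, 0.35, 0.004]
contact_force: [-1.2, -1.1, -0.6]
opening: 0.011
t 26.98 pos [0.534  0.1206 0.3142] yawY -77.2 z [ 0.003 -0.002 -1.   ] F [-1.2 -1.1 -0.6] op 0.011
```

View pics/s22.png

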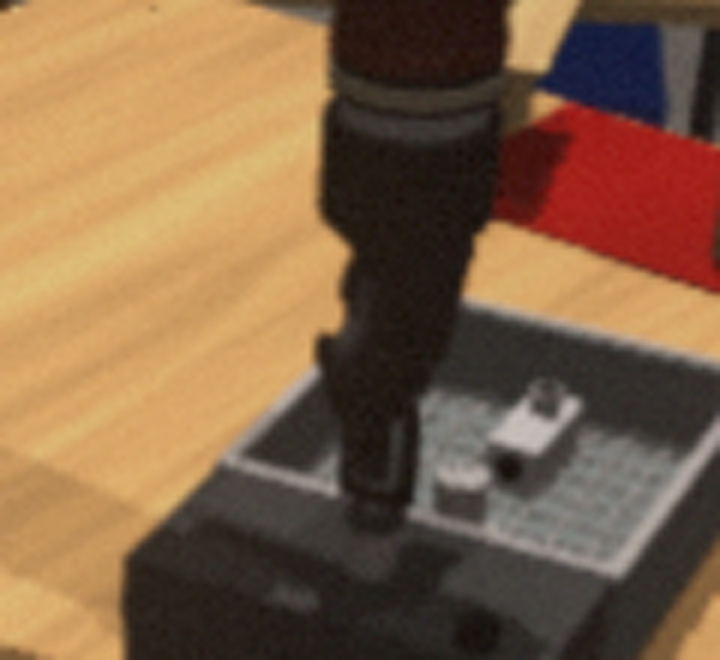

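Stopped at z = 0.3141, where the collar was predicted to seat (0.314). One more light press to confirm.

```bash
python3 -m crank '[[0,-0.002,0,-0.5,0,3,1],[0,0,0,0,0,3,1]]'; python3 -m crank '[[0,0,0,0,0,3,1]]';  python3 -c "
from h import *
status()"
```

```text
t: 27.2
tool_pos: [0.5345, 0.1207, 0.314]
tool_rot: [3.12, 0.351, 0.004]
contact_force: [-11.1, -1.8, 16.6]
opening: 0.0107
t: 27.28
tool_pos: [0.5347, 0.1207, 0.314]
tool_rot: [3.119, 0.351, 0.002]
contact_force: [-8.9, -2.1, 14.7]
opening: 0.0111
t 27.28 pos [0.5347 0.1207 0.314 ] yawY -77.2 z [ 0.002 -0.002 -1.   ] F [-8.9 -2.1 14.7] op 0.0111
```

Firm stop at 0.3140 with about 15 N, so the collar is seated. Drawing it straight out.

```bash
python3 -m crank '[[0,0,0,-1.5,0,-3,1],[0,0,0,0,0,-6,1],[0,0,0,0,0,-10,1],[0,0,0,0,0,-10,1]]'; python3 -c "
from h import *
status()"; python3 -m crank '[[0,0,0,0,0,-15,1],[0,0,0,0,0,-15,1],[0,0,0,0,0,-15,1],[0,0,0,0,0,-15,1],[0,0,0,0,0,-25,1],[0,0,0,0,0,-35,1],[0,0,0,0,0,-35,1],[0,0,0,0,0,-20,1]]'
python3 - <<'E'
from h import *
o,_=status(); print(o['q'].round(3))
p=eyes.get_image('wrist');cv2.imwrite('pics/w23.png',p['image'][:,:,::-1])
E
```

```text
t: 27.62
tool_pos: [0.5325, 0.1204, 0.3423]
tool_rot: [3.12, 0.351, -0.002]
contact_force: [-0.3, -0.4, -0.9]
opening: 0.0108
t 27.62 pos [0.5325 0.1204 0.3423] yawY -77.2 z [-0.001 -0.002 -1.   ] F [-0.3 -0.4 -0.9] op 0.0108
t: 28.28
tool_pos: [0.5315, 0.1206, 0.523]
tool_rot: [3.12, 0.35, -0.012]
contact_force: [1.5, 0.0, -0.2]
opening: 0.0108
t 28.28 pos [0.5315 0.1206 0.523 ] yawY -77.2 z [-0.008 -0.003 -1.   ] F [ 1.5  0.  -0.2] op 0.0108
[ 0.087 -0.179  1.64  -0.002  1.688  1.434]
```

View pics/w23.png

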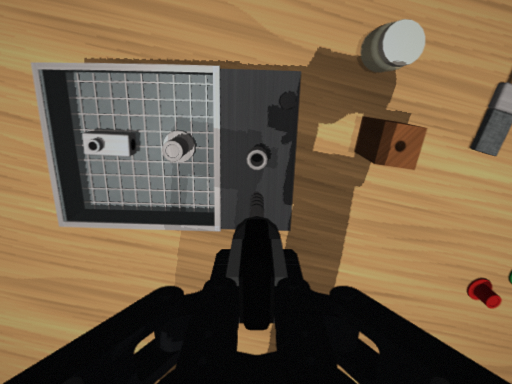

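The rod is out, tip at (257,197), with the tube mouth free at (258,158) and both parts still in the basket. Now to turn the rod level. A small turn about tool x first shows which way joint 4 goes.

```bash
python3 -m crank '[[0.1,0,0,0,0,0,1],[0,0,0,0,0,0,1]]'
python3 - <<'E'
from h import *
o,_=status(); print(o['q'].round(3))
E
```

```text
t: 28.5
tool_pos: [0.5315, 0.1209, 0.5323]
tool_rot: [-3.023, -0.341, 0.007]
contact_force: [-0.2, -0.3, -0.9]
opening: 0.0106
t 28.50 pos [0.5315 0.1209 0.5323] yawY -77.1 z [-0.016  0.099 -0.995] F [-0.2 -0.3 -0.9] op 0.0106
[ 0.068 -0.183  1.63   0.1    1.703  1.427]
```

Joint 4 goes positive, which has room. Continuing the turn.

```bash
python3 -m crank '[[0.11,0,0,0,0,0,1],[0.11,0,0,0,0,0,1],[0.11,0,0,0,0,0,1],[0.11,0,0,0,0,0,1],[0.11,0,0,0,0,0,1],[0.11,0,0,0,0,0,1]]'
python3 - <<'E'
from h import *
o,Rm=status(); print(o['q'].round(3)); print('asin level deg',np.degrees(np.arcsin(Rm[2,2])),Rm.round(3).tolist())
E
```

```text
t: 29.0
tool_pos: [0.5308, 0.1211, 0.531]
tool_rot: [-2.358, -0.268, 0.101]
contact_force: [-0.9, 0.1, -1.5]
opening: 0.0109
t 29.00 pos [0.5308 0.1211 0.531 ] yawY -76.9 z [-0.151  0.68  -0.717] F [-0.9  0.1 -1.5] op 0.0109
[-0.046 -0.168  1.666  0.764  1.807  1.422]
asin level deg -45.837684771890345 [[0.975, 0.163, -0.151], [0.222, -0.699, 0.68], [0.006, -0.697, -0.717]]
```

```bash
python3 -m crank '[[0.11,0,0,0,0,0,1],[0.11,0,0,0,0,0,1],[0.11,0,0,0,0,0,1],[0.11,0,0,0,0,0,1],[0.11,0,0,0,0,0,1],[0.11,0,0,0,0,0,1],[0.11,0,0,0,0,0,1],[0,0,0,0,0,0,1]]'
python3 - <<'E'
from h import *
o,Rm=status(); print(o['q'].round(3)); print('level deg',np.degrees(np.arcsin(Rm[2,2])),Rm.round(3).tolist())
for n in ['scene','top']:
    p=eyes.get_image(n);cv2.imwrite(f'pics/f_{n}.png',p['image'][:,:,::-1])
    for q in ['rod_handle','rod_tip']:
        print(q,[(np.round(d['centre'],4),round(d['confidence'],2)) for d in spotter.mark_of(q,p)][:2])
E
```

```text
t: 29.67
tool_pos: [0.5307, 0.1201, 0.5212]
tool_rot: [-1.579, -0.162, 0.182]
contact_force: [-0.4, 0.7, -1.7]
opening: 0.0111
t 29.67 pos [0.5307 0.1201 0.5212] yawY -124.9 z [-0.217  0.976 -0.013] F [-0.4  0.7 -1.7] op 0.0111
[-0.105 -0.124  1.765  1.533  1.892  1.506]
level deg -0.7521863294486509 [[0.976, -0.011, -0.217], [0.217, -0.016, 0.976], [-0.014, -1.0, -0.013]]
rod_handle []
rod_tip []
rod_handle [(array([0.496 , 0.2811, 0.5211]), 0.66)]
rod_tip []
```

View pics/f_scene.png

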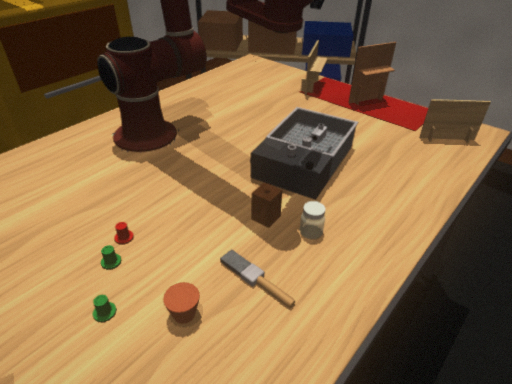

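View pics/f_top.png

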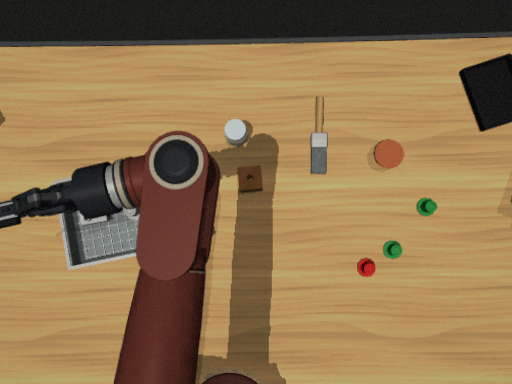

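The rod is level, pointing left at z ≈ 0.52, outside the scene camera's view. I'll bring it into view to check it.

```bash
python3 -m crank '[[0,0,0,-4,8,-20,1],[0,0,0,-7,14,-34,1],[0,0,0,-7,14,-34,1],[0,0,0,-7,14,-34,1],[0,0,0,-7,14,-34,1],[0.01,0,0,-4,8,-20,1],[0,0,0,0,0,0,1],[0,0,0,0,0,0,1]]'
python3 - <<'E'
from h import *
o,Rm=status(); print(o['q'].round(3),abs(o['dq']).max()); print('level deg',np.degrees(np.arcsin(Rm[2,2])),Rm.round(3).tolist())
for n in ['scene','top','wrist']:
    p=eyes.get_image(n);cv2.imwrite(f'pics/g_{n}.png',p['image'][:,:,::-1])
    if n!='wrist':
      for q in ['rod_handle','rod_tip','rod_collar']:
        print(q,[(np.round(d['centre'],4),round(d['confidence'],2)) for d in spotter.mark_of(q,p)][:2])
E
```

```text
t: 30.63
tool_pos: [0.534, -0.0669, 0.4603]
tool_rot: [-1.584, -0.178, 0.173]
contact_force: [-0.7, 0.6, -1.9]
opening: 0.0111
t 30.63 pos [ 0.534  -0.0669  0.4603] yawY -75.5 z [-0.221  0.975 -0.021] F [-0.7  0.6 -1.9] op 0.0111
[-0.424 -0.012  1.761  1.413  2.202  1.334] 0.03197585924028638
level deg -1.2029250932900855 [[0.975, 0.005, -0.221], [0.221, -0.02, 0.975], [0.001, -1.0, -0.021]]
rod_handle [(array([0.4972, 0.091 , 0.4574]), 0.65), (array([0.4966, 0.3228, 0.057 ]), 0.54)]
rod_tip []
rod_collar [(array([0.5115, 0.2312, 0.0597]), 0.21)]
rod_handle [(array([0.4982, 0.098 , 0.4561]), 0.85), (array([0.4841, 0.1262, 0.4538]), 0.43)]
rod_tip []
rod_collar [(array([0.4846, 0.1324, 0.455 ]), 0.73)]
```

View pics/g_scene.png

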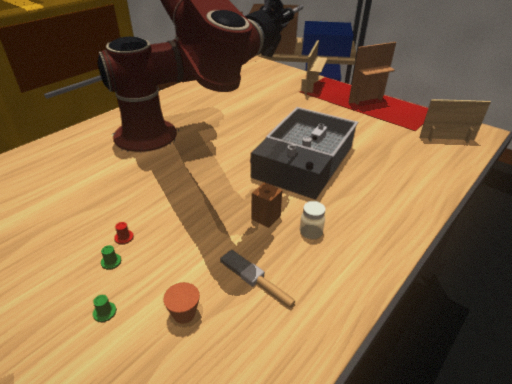

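View pics/g_top.png

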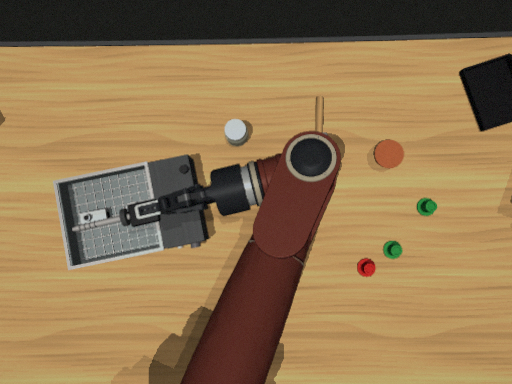

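View pics/g_wrist.png

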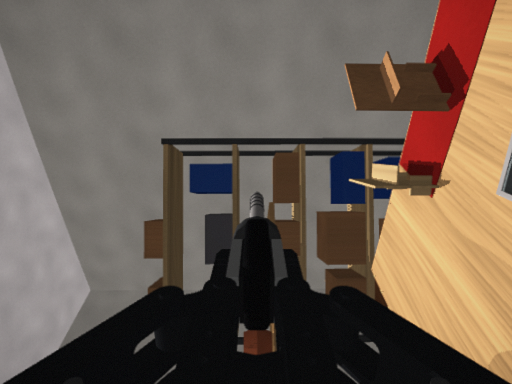

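The rod is held unslipped, with the tip at wrist (257,197) as before. In the top view it lies level at z ≈ 0.455, tip at (75,228). I'll trim the last degree and let it settle.

```bash
python3 -m crank '[[0.03,0,0,0,0,0,1],[0,0,0,0,0,0,1],[0,0,0,0,0,0,1],[0,0,0,0,0,0,1],[0,0,0,0,0,0,1],[0,0,0,0,0,0,1]]'
python3 - <<'E'
from h import *
for i in range(3):
    o,Rm=status(); print('level deg',np.degrees(np.arcsin(Rm[2,2])).round(2),'dq',abs(o['dq']).max().round(4)); eyes.get_image('wrist');eyes.get_image('wrist')
E
```

```text
t: 31.58
tool_pos: [0.5336, -0.0638, 0.4613]
tool_rot: [-1.556, -0.181, 0.178]
contact_force: [-0.0, -0.2, -1.9]
opening: 0.0109
t 31.58 pos [ 0.5336 -0.0638  0.4613] yawY 85.0 z [-0.227  0.974  0.007] F [-0.  -0.2 -1.9] op 0.0109
level deg 0.43 dq 0.0013
t 31.68 pos [ 0.5336 -0.0638  0.4613] yawY 85.5 z [-0.227  0.974  0.008] F [-0.1  0.4 -2. ] op 0.0111
level deg 0.44 dq 0.0017
t 31.78 pos [ 0.5336 -0.0639  0.4613] yawY 86.3 z [-0.227  0.974  0.008] F [ 0.4 -0.7 -1.2] op 0.0114
level deg 0.44 dq 0.0027
```

Level to 0.4°, still, z = 0.46. Handing in.

```bash
python3 -c "
from station import ctrl
print(ctrl.finish_job())"
```

```text
the job is handed in; nothing more can be done
None
```

The job is done and handed in at about 31.8 s of the 72 s allowed; no verdict came back.

- **Workpieces:** The manifold block and the steel flanged bush stand upright in the basket well. Pictures taken after placing them and at the end show both there. The green and red look-alikes, jar, brush and pot look unmoved in the final pictures.
- **Gauge rod in the tube:** I took the rod from the block and lowered it into the guide tube. It stopped at TCP height 0.3140 m, where I had worked out the collar would seat (0.314 m). A light press read about 15–17 N. I judged the seating from that stop and force, because I had no close view of the collar on the mouth. The press also showed a side force of 9–11 N, so the shaft was leaning on the bore. The rod came out with no side load and is clear of the tube.
- **Final pose:** I took "level" to mean the rod lying horizontal. It is held by the handle about 0.46 m above the bench, within 0.4° of level and still (joint speeds below 0.003 rad/s). It touches nothing else, and it had not slipped in the grip.
- **Failed checks:** The networks did not find the rod's tip in the last pictures. I checked it by eye in the wrist and top views instead.

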